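Gauge a returned rack pin

ROBOT

A 6-joint arm with a two-finger parallel gripper is mounted at the origin on the work surface. World frame = base frame: x ahead of the robot, y to its left, z up, the work surface at z = 0. Lengths are in m, angles in rad, forces in N, time in s.
With the tool pointing down it reaches from about 0.3 to 0.775 m from the base axis. Payload 14.6 kg.
Tool frame: the origin (TCP) lies on the centre line of the jaws, within the pads' length; the fingertips stand 14 mm ahead of it and the grasp point (between the pads) lies 5 mm behind it; x points along the fingers, z is the direction in which the jaws open and shut, and the axes are right-handed (so a half turn about x gives the same grasp; the last joint's range is limited). The gripper opens to 85 mm and grips with 20 to 120 N. Pads are 22 mm wide; open, the fingers measure 114 mm over their backs; the gripper's body (76 mm by 85 mm) begins 54 mm behind the grasp point. The pads swing forward as they close: fully open they stand 13 mm farther back than shut.
Start: joints at [-1.351, 0.3, 1.521, -0, 1.321, -0.067], TCP at [0.156, -0.528, 0.245] pointing down, gripper open.
Joint ranges: [-3.03, 3.03], [-0.79, 2.21], [0.23, 2.52], [-1.04, 4.18], [0, 3.07], [-2.55, 2.55]. Speed limits (rad/s): [2.22, 2.22, 2.57, 3.14, 3.14, 3.14].

INTERFACE

Orientations are given as a unit quaternion [x, y, z, w].
In Python, from cell import robot gives the robot as it stands.
- The arm moves only by the tool arm_command, never from a script. Its argument "deltas" is one flat list of numbers, 7 for each row, row after row: the shift along the tool's x, y, z in units of 250 mm (1.0 is 250 mm), then the turn, a rotation vector about the tool's x, y, z in units of 45 degrees (1.0 is 45 degrees), then the closure, from 0 (fully open) to 1 (shut). A call has 1 to 12 rows; each row shifts and turns the pose as measured when the row begins, along the tool's axes as they then stand; what a row does not reach is not made up. A row lasts 1/8 s, in which the tool goes at most 62.5 mm and 10.7 degrees, less where a joint would pass 70% of its speed; a pose out of reach is approached as far as the arm can. A call with a number of a shift or a turn outside -1 to 1 is refused whole. A call with a gripper value outside its range is refused whole. The fingers move at their own pace and stop on an object; the grip force is fixed at half the most. Time passes only in rows, so rows that do not move let the fingers close. It gives the time, the measured TCP pose, the force and the opening at its end, in the units of the state.
- robot.state(): the state, without advancing time (a new reading comes with each control period).
- robot.capture(name): name is "scene" or "top" or "wrist"; returns the picture (384x512x3 uint8, blue, green, red); there is no depth.
- robot.camera_params(name): a dict with "fx", "fy", "cx", "cy" (pixels), "T" (4x4, takes a point from camera to world coordinates); the wrist camera has in their place "T_tool_cam" (4x4, takes a point from camera to tool coordinates, whose origin is the TCP and whose axes are the tool frame's). Camera axes: x right, y down, z forward; pixel columns grow to the right and rows downward; lengths in m; the calibration is good to about 2 mm. The wrist camera is an equidistant fisheye: a pixel r from the principal point sees the ray r / f radians off the axis. A picture is of the moment at which its call begins: read the wrist's pose just before it. camera_params takes no time and is no camera call.
- robot.job_done(): hands the job in, once; it reports no verdict.
Trained networks look in the newest picture that a camera, given by its name, has taken for a name from the list of things; names that differ only in an ending like _2 or _b are one class to them, and where a whole thing is asked for, a point or a joint stands for the part that bears it (a point fixed in the world has none). Each returns a list of dicts, best first, with "confidence" (0 to 1); they miss things now and then, are a little off and sometimes report something else, mostly with a low value. They report only what shows in the picture. A call takes as long as a camera call.
- robot.outline_of(camera, query): "region" (384x512 bool, what is visible of it) and "bbox" ([left, top, width, height] in pixels, round what is visible of it).
- robot.landmark_of(camera, query): "position" ([column, row] in pixels: a listed point, or the origin of a listed thing).
The state is a dict: "t": time; "q": joint angles; "qvel": joint speeds; "joint_torque": joint torques, N m; "ee_pos": TCP position; "tool_rot": TCP orientation; "contact_force": force on the tool from outside, world axes, zero at the start; "moment": the same for the moment, N m; "gripper_width": finger opening in m.
Only numpy, scipy, OpenCV 4.12 (cv2) and the standard library are available. Lean on these libraries where they do the work, as an engineer would, in place of code of your own. Each camera call takes 0.05 s, during which the arm holds its last target.

TASK

The pin in the yellow stand came back without its size. Gauge it by feel: starting at the largest hole of the pin gauge and working down, push it right through the plate in each hole that lets it pass, never forcing it against the plate, and leave it standing fully home, knob flat on the plate, in the smallest hole that takes it. Leave the two pins in the grey rack, the can and the sample block where they are.

Things in the scene. Friction and masses are not known exactly. Their poses are not given: they have to be found in the camera images.
- gauge: Frame of the pin gauge, bolted down. In its rails lies a 216 x 60 x 10 mm plate, top 68 mm above the counter (rail lips 2 mm higher, 52 mm apart), open below. Holes 1 mm over pin size: 24 at y = +80 mm, 20 at +40, 16 at 0, 12 at -40, 8 at -80, but the plate has play: up to 9 mm along y and 2.5 in x, unmeasured; it takes 12 N to slide. Origin: frame's middle at counter level; z up.
- stand: Fixed yellow plastic stand: block 64 x 64 mm, 58 mm tall, on an 86 mm square foot, with one loose 22.5 mm bore in the middle, in which the pin to be gauged hangs by its knob, up to 2.5 mm off the middle (pin origin 4 mm above the counter). Origin: under its centre at counter level; z up.
- rack: Fixed grey plastic rack: block 64 x 140 mm, 58 mm tall, with two loose 22.5 mm bores 72 mm apart, in which the two other pins hang; leave these alone. Origin: under its centre at counter level; y along the row.
- slot_0 (a point): Mouth of the rack's bore at its +y end, on its top face, 58 mm above the counter.
- slot_1 (a point): Mouth of the rack's bore at its -y end, on its top face, 58 mm above the counter.
- pin_a: One of three look-alike pins: round steel shank 54 mm long, 12, 16 or 20 mm in diameter (which is not known), 0.8 mm chamfer at its end; on it a black round knob 34 mm in diameter, 42 mm tall. 70 to 210 g. Origin: centre of the shank's lower end; z up the pin, knob from 54 to 96 mm; the knob's flat underside is the shoulder. Hangs upright in the yellow stand or the grey rack.
- pin_b: One of three look-alike pins: round steel shank 54 mm long, 12, 16 or 20 mm in diameter (which is not known), 0.8 mm chamfer at its end; on it a black round knob 34 mm in diameter, 42 mm tall. 70 to 210 g. Origin: centre of the shank's lower end; z up the pin, knob from 54 to 96 mm; the knob's flat underside is the shoulder. Hangs upright in the yellow stand or the grey rack.
- pin_c: One of three look-alike pins: round steel shank 54 mm long, 12, 16 or 20 mm in diameter (which is not known), 0.8 mm chamfer at its end; on it a black round knob 34 mm in diameter, 42 mm tall. 70 to 210 g. Origin: centre of the shank's lower end; z up the pin, knob from 54 to 96 mm; the knob's flat underside is the shoulder. Hangs upright in the yellow stand or the grey rack.
- tin: Yellow can with a red label, 54 mm in diameter, 150 mm tall, loose on the counter; origin at the centre of its underside. Bystander.
- sample: Sample block: a clear upright slab 18 x 45 x 50 mm on a black base 50 x 60 x 16 mm, loose on the counter; origin at the centre of its underside. Bystander.

How it is judged:
By the outcome, as a careful person would: the job done as asked, in the order asked, and still so for the second after the job is handed in, with the robot touching nothing.
It also fails if it takes over 72 s, if anything falls off the work surface, if the arm or the gripper's body presses on something with over 40 N, if the wrist force passes 120 N, or if a joint passes its speed limit or range.

## Working session

There is one attempt and no reset: what is moved stays moved. The work goes in short steps, Python scripts to look and compute and a tool call to move; the robot and the scene stay as the last step left them, time stands still between calls to the robot, and variables do not carry over. Pictures are saved under pics/ and viewed, and the job is handed in when it is done.

Besides the shell and the picture viewer there is one more tool, called after "Request:" by a JSON object that holds its "fn" and its "kwargs". arm_command: Moves the arm, as the interface text tells. Shifts and turns lie within -1 to 1; 1 stands for 250 mm of shift or 45 degrees of turn. Its arguments: {"type":"object","properties":{"deltas":{"type":"array"}},"required":["deltas"]}

```bash
ls -la; mkdir -p pics; python3 - <<'E'
from cell import robot
import cv2,numpy as np
np.set_printoptions(precision=4,suppress=True)
s=robot.state();print(s)
for n in("scene","top","wrist"):
    im=robot.capture(n);cv2.imwrite(f"pics/{n}0.png",im);print(n,robot.camera_params(n))
E
```

```text
total 12
drwxr-xr-x  3 agent agent 4096 Dec  7 15:11 .
drwxr-xr-x 23 root  root  4096 Dec  7 15:11 ..
drwxr-xr-x  2 agent agent 4096 Dec  7 15:11 pics
{'t': 0.0, 'q': array([-1.3506,  0.3005,  1.5216, -0.    ,  1.3207, -0.0666]), 'qvel': array([ 0.0004, -0.0008, -0.0014,  0.    , -0.0009, -0.0001]), 'joint_torque': array([ -0.0006, -54.3501, -36.1796,  -0.    ,   0.004 ,  -0.    ]), 'ee_pos': array([ 0.1555, -0.5273,  0.2447]), 'tool_rot': array([ 0.4237,  0.5666, -0.4232,  0.566 ]), 'contact_force': array([-0.5584, -0.7692,  0.5619]), 'moment': array([ 0.0385, -0.0218, -0.0052]), 'gripper_width': 0.08539844752870845}
scene {'fx': 362.4726805739908, 'fy': 362.4726805739908, 'cx': 255.5975097574909, 'cy': 191.1168528609033, 'T': array([[ 0.4064,  0.581 , -0.7052,  1.3124],
       [ 0.9137, -0.2615,  0.3111, -0.3329],
       [-0.0037, -0.7708, -0.6371,  0.6721],
       [ 0.    ,  0.    ,  0.    ,  1.    ]])}
top {'fx': 476.43050955674903, 'fy': 476.43050955674903, 'cx': 253.45203424260666, 'cy': 191.61759184301934, 'T': array([[ 0.0195, -0.9956,  0.0917,  0.5148],
       [-0.9998, -0.0197, -0.0014, -0.056 ],
       [ 0.0032, -0.0916, -0.9958,  1.346 ],
       [ 0.    ,  0.    ,  0.    ,  1.    ]])}
wrist {'fx': 297.3186396354542, 'fy': 297.3186396354542, 'cx': 250.8103566915314, 'cy': 191.85573216773142, 'T_tool_cam': array([[ 0.0002, -0.3207,  0.9472, -0.1288],
       [ 0.0003, -0.9472, -0.3207,  0.0826],
       [ 1.    ,  0.0003, -0.0001, -0.0004],
       [ 0.    ,  0.    ,  0.    ,  1.    ]])}
```

View pics/scene0.png

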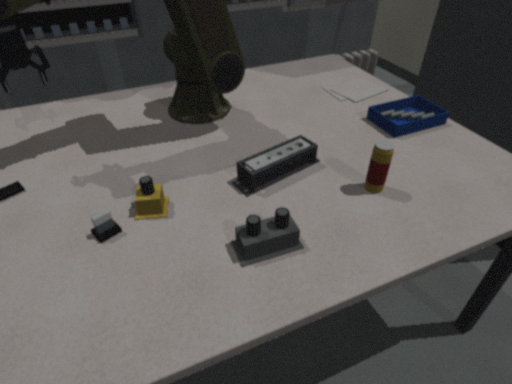

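View pics/top0.png

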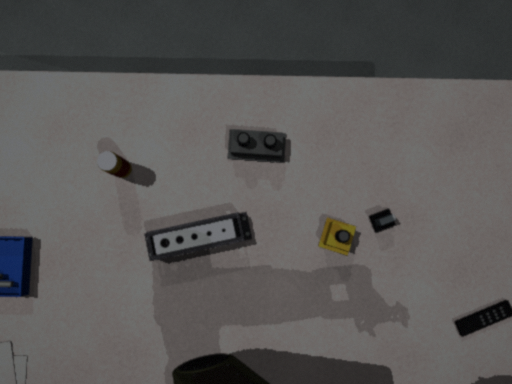

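View pics/wrist0.png

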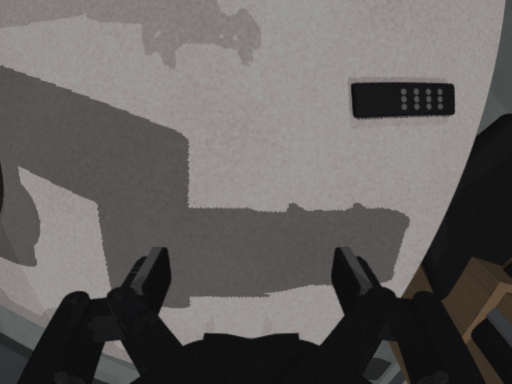

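```bash
cat > h.py <<'E'
from cell import robot
import cv2,numpy as np
from scipy.spatial.transform import Rotation as R
np.set_printoptions(precision=4,suppress=True)
def cam(n,s=None):
    p=robot.camera_params(n)
    if n=="wrist":
        s=s or robot.state()
        T=np.eye(4);T[:3,:3]=R.from_quat(s["tool_rot"]).as_matrix();T[:3,3]=s["ee_pos"]
        p["T"]=T@p["T_tool_cam"]
    p["n"]=n
    return p
def ray(p,uv):
    x=(uv[0]-p["cx"])/p["fx"];y=(uv[1]-p["cy"])/p["fy"]
    if p["n"]=="wrist":
        r=np.hypot(x,y)+1e-12;d=np.array([x/r*np.sin(r),y/r*np.sin(r),np.cos(r)])
    else: d=np.array([x,y,1.])
    return p["T"][:3,3],p["T"][:3,:3]@d
def atz(p,uv,z):
    o,d=ray(p,uv);return o+d*(z-o[2])/d[2]
def proj(p,X):
    c=p["T"][:3,:3].T@(np.asarray(X)-p["T"][:3,3])
    if p["n"]=="wrist":
        r=np.hypot(c[0],c[1]);th=np.arctan2(r,c[2]);k=th/(r+1e-12)
        return np.array([p["cx"]+p["fx"]*c[0]*k,p["cy"]+p["fy"]*c[1]*k])
    return np.array([p["cx"]+p["fx"]*c[0]/c[2],p["cy"]+p["fy"]*c[1]/c[2]])
def brief():
    s=robot.state();print("t",s["t"],"pos",s["ee_pos"],"F",s["contact_force"],"M",s["moment"],"w",round(s["gripper_width"],4))
    m=R.from_quat(s["tool_rot"]).as_matrix();print("x",m[:,0],"z",m[:,2],"q",s["q"]);return s
E
python3 - <<'E'
from h import *
brief()
for n in ("top","scene"):
    p=cam(n)
    for q,z in(("gauge",0),("stand",0),("rack",0),("slot_0",.058),("slot_1",.058),("pin_a",.004),("tin",0),("sample",0)):
        for d in robot.landmark_of(n,q)[:4]:
            print(n,q,round(d["confidence"],2),np.array(d["position"]),atz(p,d["position"],z))
im=cv2.imread("pics/top0.png")
cv2.imwrite("pics/topz.png",cv2.resize(im[190:275,135:370],None,fx=3.4,fy=3.4,interpolation=cv2.INTER_CUBIC))
E
```

```text
t 0.15 pos [ 0.1555 -0.5274  0.2449] F [-0.5055 -0.6877 -0.4679] M [-0.0114  0.0232  0.0276] w 0.0853
x [-0.0002  0.0008 -1.    ] z [ 0.2828 -0.9592 -0.0009] q [-1.3506  0.3003  1.5215  0.      1.3207 -0.0666]
top gauge 0.59 [196.4 235.3] [0.5122 0.1001 0.    ]
top gauge 0.3 [271.1 141.4] [ 0.7842 -0.1056  0.    ]
top stand 0.75 [336.7 238.4] [ 0.5112 -0.2946  0.    ]
top rack 0.61 [255.2 145.3] [ 0.772  -0.0603  0.    ]
top slot_0 0.77 [244.5 141.9] [ 0.7697 -0.0306  0.058 ]
top slot_0 0.74 [269.3 144. ] [ 0.7653 -0.0986  0.058 ]
top slot_1 0.77 [244.5 141.9] [ 0.7697 -0.0306  0.058 ]
top slot_1 0.74 [269.3 144. ] [ 0.7653 -0.0986  0.058 ]
top pin_a 0.68 [241.5 142.7] [ 0.7779 -0.021   0.004 ]
top pin_a 0.62 [339.1 238.5] [ 0.5111 -0.3006  0.004 ]
top pin_a 0.52 [271.1 144.9] [ 0.7733 -0.1056  0.004 ]
top tin 0.8 [122.2 169.5] [0.6945 0.3169 0.    ]
top sample 0.59 [381.3 222.3] [ 0.5589 -0.4204  0.    ]
scene gauge 0.89 [277.3 172.6] [0.5138 0.0933 0.    ]
scene stand 0.92 [150.3 203.2] [ 0.4959 -0.2954  0.    ]
scene rack 0.69 [264.7 245.4] [ 0.7695 -0.0696  0.    ]
scene slot_0 0.74 [253.4 233.4] [ 0.7719 -0.1006  0.058 ]
scene slot_0 0.69 [283.8 223.2] [ 0.771  -0.0204  0.058 ]
scene slot_1 0.74 [253.4 233.4] [ 0.7719 -0.1006  0.058 ]
scene slot_1 0.69 [283.8 223.2] [ 0.771  -0.0204  0.058 ]
scene pin_a 0.82 [277.6 238.8] [ 0.7661 -0.0325  0.004 ]
scene pin_a 0.79 [152.7 206.2] [ 0.5161 -0.2921  0.004 ]
scene pin_a 0.67 [255.8 245.1] [ 0.7629 -0.0906  0.004 ]
scene pin_a 0.33 [283.  223.7] [0.7241 0.0043 0.004 ]
scene tin 0.61 [373.2 186.7] [0.6921 0.3198 0.    ]
scene tin 0.36 [149.5 203.9] [ 0.498 -0.298  0.   ]
scene sample 0.69 [108.5 229.3] [ 0.554  -0.4147  0.    ]
```

View pics/topz.png

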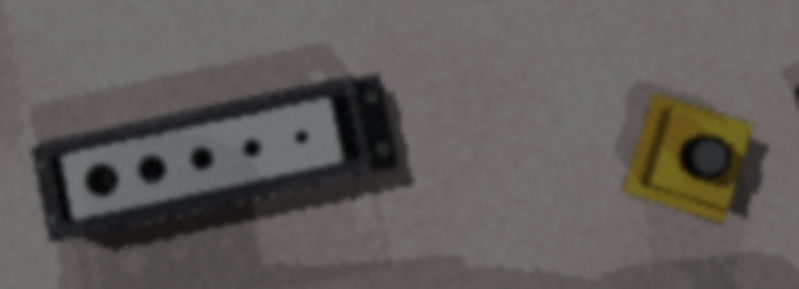

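```bash
python3 - <<'E'
from h import *
p=cam("top")
for uv in((101,180),(152,169),(202,158),(252,148),(302,137)):
    u=(uv[0]/3.4+135-.35,uv[1]/3.4+190-.35);print(u,atz(p,u,.068))
u=(710/3.4+135-.35,156/3.4+190-.35);print("knob",atz(p,u,.1))
s=robot.state()
print(s["ee_pos"])
E
```

```text
(164.3558823529412, 242.59117647058824) [0.4913 0.177  0.068 ]
(179.3558823529412, 239.3558823529412) [0.5007 0.1374 0.068 ]
(194.06176470588235, 236.12058823529412) [0.51   0.0984 0.068 ]
(208.76764705882354, 233.1794117647059) [0.5186 0.0594 0.068 ]
(223.4735294117647, 229.94411764705885) [0.528  0.0204 0.068 ]
knob [ 0.5193 -0.2945  0.1   ]
[ 0.1556 -0.5275  0.2453]
```

Request:
{"fn": "arm_command", "kwargs": {"deltas": [0.0225, 0.207, -0.0603, 0.009, 0, 0, 0, 0.0225, 0.207, -0.0603, 0.009, 0, 0, 0, 0.0225, 0.207, -0.0603, 0.009, 0, 0, 0, 0.0225, 0.207, -0.0603, 0.009, 0, 0, 0, 0.0225, 0.207, -0.0603, 0.009, 0, 0, 0, 0.0225, 0.207, -0.0603, 0.009, 0, 0, 0, 0.0225, 0.207, -0.0603, 0.009, 0, 0, 0, 0.0225, 0.207, -0.0603, 0.009, 0, 0, 0, 0, 0, 0, 0, 0, 0, 0]}}

```text
t: 2.08
ee_pos: [0.5356, -0.2974, 0.1988]
tool_rot: [0.44, 0.553, -0.441, 0.554]
contact_force: [-0.9, -0.2, 0.2]
gripper_width: 0.0857
```

```bash
python3 - <<'E'
from h import *
s=brief();im=robot.capture("wrist");cv2.imwrite("pics/w1.png",im)
E
```

```text
t 2.075 pos [ 0.5356 -0.2974  0.1988] F [-0.9212 -0.2465  0.1891] M [-0.0395  0.0289 -0.0248] w 0.0857
x [ 0.0007 -0.0018 -1.    ] z [ 0.2239 -0.9746  0.0019] q [-0.5662  0.4766  1.3874 -0.0011  1.276   0.7791]
```

View pics/w1.png

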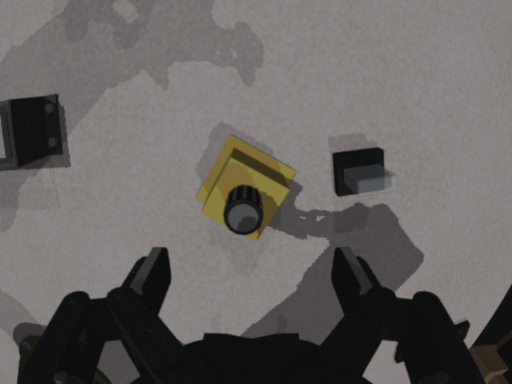

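```bash
python3 - <<'E'
from h import *
s=robot.state();p=cam("wrist",s)
im=cv2.imread("pics/w1.png")
cv2.imwrite("pics/w1z.png",cv2.resize(im[120:260,180:320],None,fx=4,fy=4,interpolation=cv2.INTER_CUBIC))
print(atz(p,(244,218),.1))
th=np.linspace(0,6.28,12,endpoint=False)
for c in [(.5193,-.2945),tuple(atz(p,(244,218),.1)[:2])]:
    print(c,[proj(p,(c[0]+.017*np.cos(t),c[1]+.017*np.sin(t),.1)).round(0) for t in th][::3])
E
```

```text
[ 0.5159 -0.2967  0.1   ]
(0.5193, -0.2945) [array([247., 195.]), array([222., 210.]), array([238., 232.]), array([262., 218.])]
(np.float64(0.5158855965843956), np.float64(-0.2966674865789827)) [array([248., 199.]), array([224., 214.]), array([240., 236.]), array([264., 222.])]
```

View pics/w1z.png

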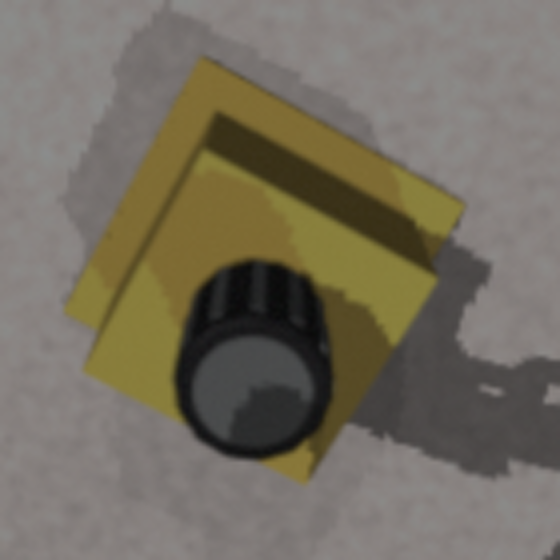

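Request:
{"fn": "arm_command", "kwargs": {"deltas": [0.158, -0.034, -0.012, 0, 0, 0, 0, 0.158, -0.034, -0.012, 0, 0, 0, 0, 0, 0, 0, 0, 0, 0, 0]}}

```text
t: 2.5
ee_pos: [0.5143, -0.2988, 0.1198]
tool_rot: [0.441, 0.551, -0.442, 0.554]
contact_force: [-0.7, 0.2, 0.5]
gripper_width: 0.0853
```

```bash
python3 - <<'E'
from h import *
s=brief();im=robot.capture("wrist");cv2.imwrite("pics/w2.png",im)
p=cam("wrist",s);print(proj(p,s["ee_pos"]),proj(p,(.5165,-.2965,.1)))
E
```

```text
t 2.5 pos [ 0.5143 -0.2988  0.1198] F [-0.7234  0.229   0.4591] M [-0.0278 -0.0208  0.0243] w 0.0853
x [ 0.0021 -0.0036 -1.    ] z [ 0.2204 -0.9754  0.0039] q [-0.5872  0.5228  1.5154 -0.002   1.0997  0.7622]
[251.6505 264.3862] [248.2498 241.6428]
```

View pics/w2.png

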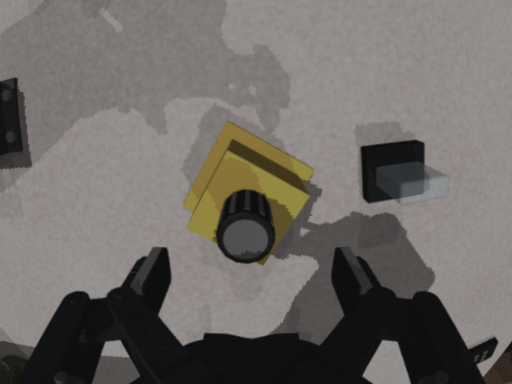

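```bash
cat >> h.py <<'E'
def want(yaw):  # jaw axis z direction at yaw, x down
    x=np.array([0,0,-1.]);z=np.array([np.cos(yaw),np.sin(yaw),0]);return np.stack([x,np.cross(z,x),z],1)
def plan(tgt,yaw=None):
    s=robot.state();m=R.from_quat(s["tool_rot"]).as_matrix()
    d=m.T@(np.asarray(tgt)-s["ee_pos"])
    r=np.zeros(3)
    if yaw is not None: r=R.from_matrix(m.T@want(yaw)).as_rotvec()
    print("shift mm",d*1000,"units",d/.25,"turn units",r/(np.pi/4))
E
python3 - <<'E'
from h import *
s=brief();p=cam("wrist",s)
for v in((246,238),(246,239.5)): print(atz(p,v,.1))
plan((.517,-.297,.079),np.radians(-76.8))
E
```

```text
t 2.55 pos [ 0.5155 -0.2994  0.1219] F [-0.2728 -0.4326  1.3682] M [-0.0303  0.0273  0.0151] w 0.0855
x [ 0.005  -0.0055 -1.    ] z [ 0.2205 -0.9754  0.0064] q [-0.5869  0.5211  1.5125 -0.002   1.1008  0.7624]
[ 0.5186 -0.2956  0.1   ]
[ 0.5177 -0.2958  0.1   ]
shift mm [42.9072  1.859  -2.2572] units [ 0.1716  0.0074 -0.009 ] turn units [-0.0102  0.0082 -0.0046]
```

Request:
{"fn": "arm_command", "kwargs": {"deltas": [0.1, 0.013, -0.011, -0.01, 0.008, -0.005, 0, 0.072, 0, 0, 0, 0, 0, 0, 0, 0, 0, 0, 0, 0, 0]}}

```text
t: 2.92
ee_pos: [0.5196, -0.2977, 0.0805]
tool_rot: [0.439, 0.552, -0.439, 0.556]
contact_force: [0.7, 1.3, 0.5]
gripper_width: 0.0854
```

```bash
python3 - <<'E'
from h import *
s=brief();im=robot.capture("wrist");cv2.imwrite("pics/w3.png",im)
brief()
plan((.518,-.296,.079),np.radians(-76.8))
E
```

```text
t 2.925 pos [ 0.5196 -0.2977  0.0805] F [0.7272 1.2571 0.5266] M [ 0.0182 -0.0798 -0.0076] w 0.0854
x [ 0.004 -0.003 -1.   ] z [ 0.2276 -0.9738  0.0038] q [-0.5814  0.5819  1.5265 -0.0004  1.0283  0.76  ]
t 2.975 pos [ 0.5199 -0.2979  0.0813] F [ 0.5891 -0.2639  0.5256] M [0.0076 0.0077 0.059 ] w 0.0849
x [ 0.0049 -0.0036 -1.    ] z [ 0.2276 -0.9737  0.0046] q [-0.5813  0.5809  1.5258 -0.0004  1.0288  0.7601]
shift mm [ 2.3222 -1.4156 -2.2597] units [ 0.0093 -0.0057 -0.009 ] turn units [-0.0009  0.0059 -0.005 ]
```

View pics/w3.png

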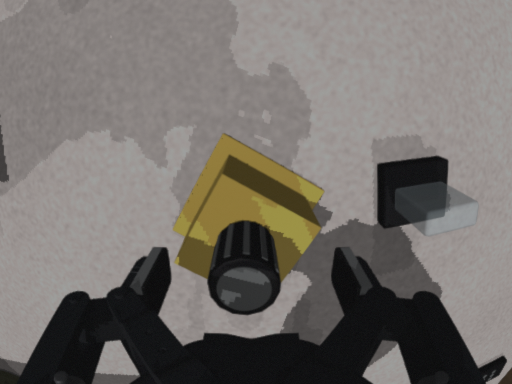

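```bash
python3 - <<'E'
from h import *
s=robot.state();p=cam("wrist",s)
c=atz(p,(244.5,286),.1);print(c)
plan((c[0],c[1],.079),np.radians(-76.8))
E
```

```text
[ 0.5191 -0.2946  0.1   ]
shift mm [ 2.3226  0.0232 -3.3922] units [ 0.0093  0.0001 -0.0136] turn units [-0.0009  0.0059 -0.005 ]
```

Request:
{"fn": "arm_command", "kwargs": {"deltas": [0.008, 0, -0.012, 0, 0.006, -0.005, 0, 0, 0, 0, 0, 0, 0, 1, 0, 0, 0, 0, 0, 0, 1, 0, 0, 0, 0, 0, 0, 1, 0, 0, 0, 0, 0, 0, 1, 0, 0, 0, 0, 0, 0, 1]}}

```text
t: 3.72
ee_pos: [0.52, -0.2952, 0.0813]
tool_rot: [0.44, 0.553, -0.439, 0.555]
contact_force: [0.2, 0.1, -0.3]
gripper_width: 0.0326
```

```bash
python3 - <<'E'
from h import *
brief();im=robot.capture("wrist");cv2.imwrite("pics/w4.png",im)
brief()
E
```

```text
t 3.725 pos [ 0.52   -0.2952  0.0813] F [ 0.1728  0.1217 -0.34  ] M [-0.0344 -0.0438 -0.025 ] w 0.0326
x [ 0.0023 -0.0013 -1.    ] z [ 0.2277 -0.9737  0.0018] q [-0.5777  0.5801  1.5273  0.0001  1.0317  0.7633]
t 3.775 pos [ 0.52   -0.2952  0.0813] F [ 0.4042  0.0909 -0.1612] M [-0.0075 -0.0007  0.0046] w 0.0326
x [ 0.0022 -0.0013 -1.    ] z [ 0.2277 -0.9737  0.0018] q [-0.5777  0.5801  1.5273  0.0001  1.0316  0.7633]
```

View pics/w4.png

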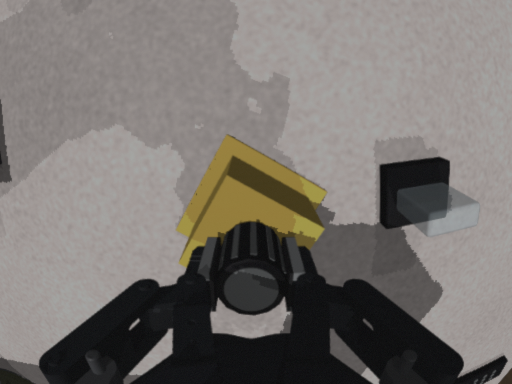

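Request:
{"fn": "arm_command", "kwargs": {"deltas": [-0.04, 0, 0, 0, 0, 0, 1, -0.1, 0, 0, 0, 0, 0, 1, -0.1, 0, 0, 0, 0, 0, 1, -0.1, 0, 0, 0, 0, 0, 1, -0.06, 0, 0, 0, 0, 0, 1, 0, 0, 0, 0, 0, 0, 1]}}

```text
t: 4.53
ee_pos: [0.5195, -0.295, 0.1864]
tool_rot: [0.44, 0.553, -0.439, 0.555]
contact_force: [-0.0, -0.1, -0.4]
gripper_width: 0.0322
```

```bash
python3 - <<'E'
from h import *
brief();im=robot.capture("wrist");cv2.imwrite("pics/w5.png",im)
brief()
cv2.imwrite("pics/s5.png",robot.capture("scene"))
plan((.4915,.177,.185),np.radians(-76.8))
E
```

```text
t 4.525 pos [ 0.5195 -0.295   0.1864] F [-0.0057 -0.0565 -0.4142] M [ 0.0141 -0.027  -0.0176] w 0.0322
x [ 0.002  -0.0012 -1.    ] z [ 0.2276 -0.9737  0.0016] q [-0.5778  0.4546  1.4497  0.0001  1.2349  0.7633]
t 4.575 pos [ 0.5192 -0.2948  0.1855] F [-0.0275  0.1878 -0.1411] M [-0.0329 -0.0043 -0.0081] w 0.0325
x [ 0.001  -0.0006 -1.    ] z [ 0.2276 -0.9737  0.0008] q [-0.5778  0.4555  1.4506  0.0001  1.2344  0.7633]
shift mm [  -0.2167   80.5687 -465.5965] units [-0.0009  0.3223 -1.8624] turn units [-0.001  -0.0002  0.0001]
```

View pics/w5.png

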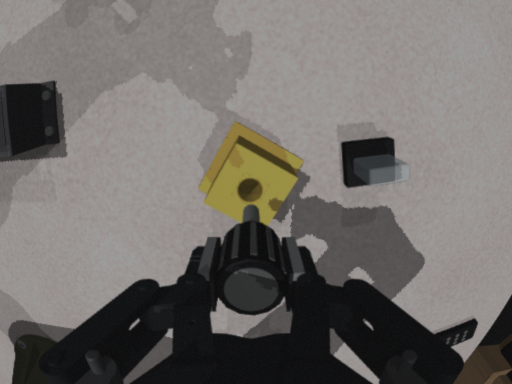

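View pics/s5.png

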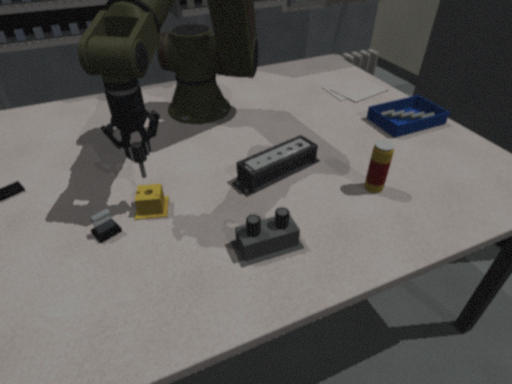

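Request:
{"fn": "arm_command", "kwargs": {"deltas": [0, 0.0358, -0.205, 0, 0, 0, 1, 0, 0.0358, -0.205, 0, 0, 0, 1, 0, 0.0358, -0.205, 0, 0, 0, 1, 0, 0.0358, -0.205, 0, 0, 0, 1, 0, 0.0358, -0.205, 0, 0, 0, 1, 0, 0.0358, -0.205, 0, 0, 0, 1, 0, 0.0358, -0.205, 0, 0, 0, 1, 0, 0.0358, -0.205, 0, 0, 0, 1, 0, 0.0358, -0.205, 0, 0, 0, 1, 0, 0, 0, 0, 0, 0, 1]}}

```text
t: 5.88
ee_pos: [0.4873, 0.1872, 0.1745]
tool_rot: [0.437, 0.558, -0.443, 0.549]
contact_force: [0.5, -0.4, -0.1]
gripper_width: 0.0321
```

```bash
python3 - <<'E'
from h import *
brief();im=robot.capture("wrist");cv2.imwrite("pics/w6.png",im)
cv2.imwrite("pics/w6z.png",cv2.resize(im[60:320,130:390],None,fx=2.3,fy=2.3,interpolation=cv2.INTER_CUBIC))
brief()
E
```

```text
t 5.875 pos [0.4873 0.1872 0.1745] F [ 0.4633 -0.3841 -0.0674] M [0.0308 0.008  0.0168] w 0.0321
x [-0.0163  0.0017 -0.9999] z [ 0.2257 -0.9742 -0.0054] q [0.2938 0.3159 1.6732 0.0069 1.1677 1.6342]
t 5.925 pos [0.4874 0.1857 0.1744] F [-0.4882 -0.2708 -1.5697] M [ 0.0226 -0.0845  0.0008] w 0.0324
x [-0.0166  0.0014 -0.9999] z [ 0.2244 -0.9745 -0.0051] q [0.2911 0.3154 1.674  0.0066 1.1677 1.6329]
```

View pics/w6z.png

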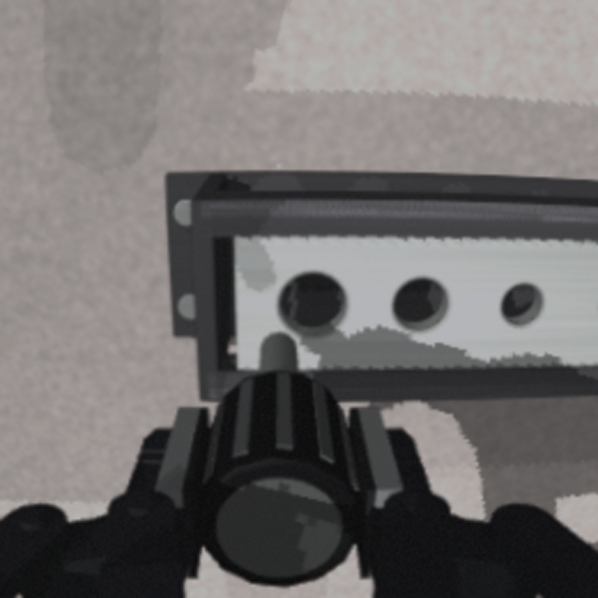

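View pics/w6.png

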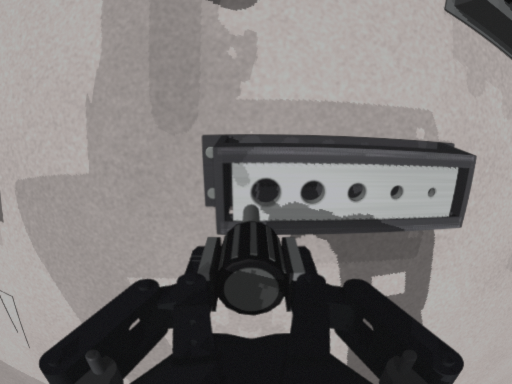

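```bash
cat >> h.py <<'E'
def grab(name):
    s=robot.state();im=robot.capture("wrist");cv2.imwrite(f"pics/{name}.png",im);return s,im
YAW=np.radians(-76.8)
def fitplate(s,uvs,offs):
    """uvs hole pixel centres, offs local y; returns origin, yaw (gauge y dir)"""
    p=cam("wrist",s);P=np.array([atz(p,u,.068)[:2] for u in uvs]);o=np.array(offs)
    A=np.stack([np.ones_like(o),o],1);c,_,_,_=np.linalg.lstsq(A,P,rcond=None)
    print("pts",P,"slope norm",np.linalg.norm(c[1]),"ydir",c[1]/np.linalg.norm(c[1]),"res mm",(P-A@c)*1000)
    return c
E
python3 - <<'E'
from h import *
p=robot.camera_params("wrist")
s={"ee_pos":np.array([0.4873,0.1872,0.1745])}
x=np.array([-.0163,.0017,-.9999]);z=np.array([.2257,-.9742,-.0054]);m=np.stack([x,np.cross(z,x),z],1)
s["tool_rot"]=R.from_matrix(m).as_quat()
im=cv2.imread("pics/w6.png")
cv2.imwrite("pics/w6h.png",cv2.resize(im[160:230,225:445],None,fx=3.6,fy=3.6,interpolation=cv2.INTER_CUBIC))
c=fitplate(s,[(266.5,191.3),(313,191.7),(357,191.7),(397,191.7),(431.5,191.7)],[.08,.04,0,-.04,-.08]);print(c)
plan((.4915,.177,.175),YAW)
E
```

```text
pts [[0.4918 0.1758]
 [0.5005 0.1373]
 [0.5096 0.0985]
 [0.5187 0.0594]
 [0.5277 0.021 ]] slope norm 0.9943145789657147 ydir [-0.2263  0.9741] res mm [[ 0.1615 -0.0591]
 [-0.171   0.1034]
 [-0.0935  0.0798]
 [ 0.0539 -0.2337]
 [ 0.0491  0.1095]]
[[ 0.5096  0.0984]
 [-0.225   0.9685]]
shift mm [-0.6319  1.9852  9.421 ] units [-0.0025  0.0079  0.0377] turn units [-0.0051 -0.0065  0.0201]
```

View pics/w6h.png

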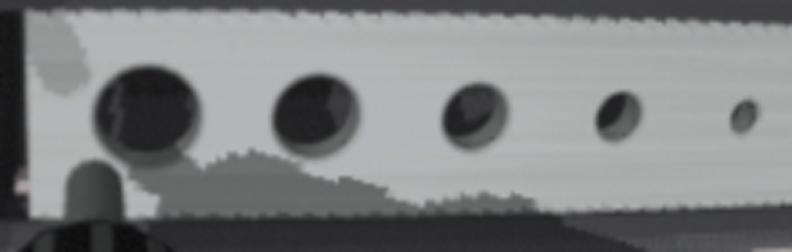

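```bash
python3 - <<'E'
from h import *
p=robot.camera_params("wrist");p["n"]="wrist";p["T"]=p["T_tool_cam"]
for ey in(-.003,0,.003):
  for x,r in((.0773,.0052),(.0765,.006)): print(ey,proj(p,(x,ey+r,0)))
  print("edges",proj(p,(.06,ey,.006)),proj(p,(.06,ey,-.006)), "knob top",proj(p,(-.0187,ey+.017,0)),proj(p,(-.0187,ey-.017,0)))
E
```

```text
-0.003 [251.4058 205.4029]
-0.003 [251.4087 204.7892]
edges [260.0581 221.3736] [242.8216 221.3705] knob top [251.8047 260.5171] [251.6667 317.881 ]
0 [251.4097 201.628 ]
0 [251.4126 200.9935]
edges [260.1103 217.4323] [242.7787 217.4289] knob top [251.8172 254.6096] [251.6783 313.486 ]
0.003 [251.4136 197.8168]
0.003 [251.4165 197.1613]
edges [260.1619 213.4449] [242.7364 213.4411] knob top [251.8298 248.5587] [251.6901 308.9701]
```

Request:
{"fn": "arm_command", "kwargs": {"deltas": [-0.002, 0.008, 0.0377, -0.005, -0.0065, 0.02, 1, 0, 0, 0, 0, 0, 0, 1]}}

```text
t: 6.18
ee_pos: [0.4918, 0.1746, 0.174]
tool_rot: [0.439, 0.554, -0.44, 0.554]
contact_force: [-0.0, -0.3, -0.1]
gripper_width: 0.0325
```

```bash
python3 - <<'E'
from h import *
brief();s,im=grab("w7")
cv2.imwrite("pics/w7h.png",cv2.resize(im[150:350,190:400],None,fx=3,fy=3,interpolation=cv2.INTER_CUBIC))
brief();plan((.4915,.1763,.175),YAW)
E
```

```text
t 6.175 pos [0.4918 0.1746 0.174 ] F [-0.0295 -0.2984 -0.0883] M [-0.0598  0.0214 -0.0275] w 0.0325
x [-0.0004 -0.001  -1.    ] z [ 0.227  -0.9739  0.0008] q [ 0.2713  0.3094  1.6831 -0.0009  1.1497  1.6135]
t 6.225 pos [0.4917 0.1748 0.174 ] F [ 0.6958  0.5743 -1.0082] M [ 0.0211 -0.0055 -0.0173] w 0.0325
x [-0.0007 -0.0009 -1.    ] z [ 0.2268 -0.9739  0.0007] q [ 0.2716  0.3094  1.6829 -0.0007  1.1501  1.6139]
shift mm [-0.9751  0.1526 -1.5363] units [-0.0039  0.0006 -0.0061] turn units [-0.002   0.0009  0.0011]
```

View pics/w7h.png

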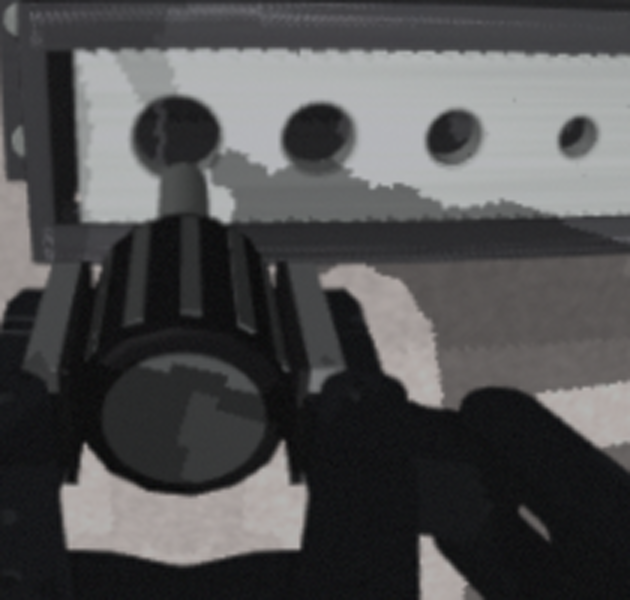

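Request:
{"fn": "arm_command", "kwargs": {"deltas": [0, 0.006, -0.006, -0.002, 0.001, 0.001, 1, 0.06, 0, 0, 0, 0, 0, 1, 0.06, 0, 0, 0, 0, 0, 1, 0.06, 0, 0, 0, 0, 0, 1, 0, 0, 0, 0, 0, 0, 1]}}

```text
t: 6.85
ee_pos: [0.4925, 0.1755, 0.1247]
tool_rot: [0.439, 0.554, -0.44, 0.553]
contact_force: [-0.9, 0.4, -1.3]
gripper_width: 0.0326
```

```bash
python3 - <<'E'
from h import *
s,im=grab("w8")
cv2.imwrite("pics/w8h.png",cv2.resize(im[150:350,190:400],None,fx=3,fy=3,interpolation=cv2.INTER_CUBIC))
brief();plan((.4930,.1767,.096),YAW)
E
```

```text
t 6.9 pos [0.4929 0.1756 0.1255] F [-0.0444  0.4285 -0.386 ] M [-0.0719  0.006   0.0405] w 0.0328
x [-0.0008  0.     -1.    ] z [ 0.2267 -0.974  -0.0002] q [0.2722 0.3749 1.7207 0.0003 1.0467 1.6142]
shift mm [29.5268  0.3816 -1.0216] units [ 0.1181  0.0015 -0.0041] turn units [-0.0022 -0.0003  0.0009]
```

View pics/w8h.png

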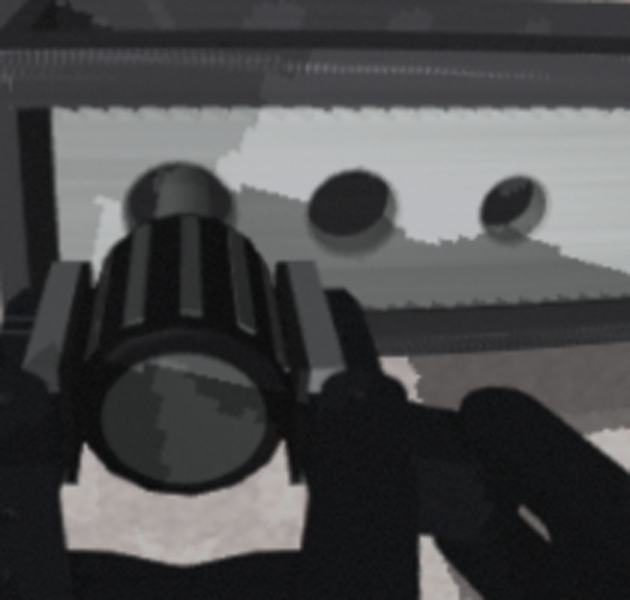

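Request:
{"fn": "arm_command", "kwargs": {"deltas": [0.056, 0.002, -0.004, -0.002, 0, 0.001, 1, 0.056, 0, 0, 0, 0, 0, 1, 0, 0, 0, 0, 0, 0, 1]}}

```text
t: 7.28
ee_pos: [0.4933, 0.177, 0.0959]
tool_rot: [0.439, 0.554, -0.439, 0.554]
contact_force: [-0.1, -0.9, -0.5]
gripper_width: 0.0325
```

```bash
python3 - <<'E'
from h import *
s,im=grab("w9")
cv2.imwrite("pics/w9h.png",cv2.resize(im[150:350,190:400],None,fx=3,fy=3,interpolation=cv2.INTER_CUBIC))
brief();plan((.4930,.1767,.096),YAW)
E
```

```text
t 7.325 pos [0.4936 0.177  0.0965] F [ 0.0107  0.653  -0.6801] M [ 0.0032 -0.0262 -0.0568] w 0.0327
x [ 0.0016  0.0007 -1.    ] z [ 0.2285 -0.9735 -0.0003] q [0.2744 0.4185 1.738  0.0002 0.9833 1.6145]
shift mm [ 0.5237 -0.6632  0.1774] units [ 0.0021 -0.0027  0.0007] turn units [ 0.0002 -0.0004 -0.0022]
```

View pics/w9h.png

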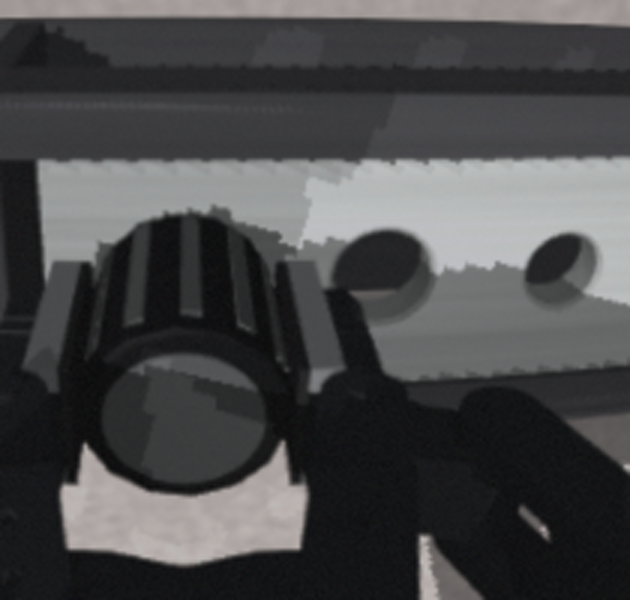

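Request:
{"fn": "arm_command", "kwargs": {"deltas": [-0.1, 0, 0, 0, 0, 0, 1, -0.1, 0, 0, 0, 0, 0, 1, -0.08, 0, 0, 0, 0, 0, 1, 0, 0, 0.08, 0, 0, 0, 1, 0, 0, 0.08, 0, 0, 0, 1, 0, 0, 0, 0, 0, 0, 1]}}

```text
t: 8.07
ee_pos: [0.5037, 0.1375, 0.1714]
tool_rot: [0.441, 0.553, -0.437, 0.556]
contact_force: [-0.1, 0.7, 0.0]
gripper_width: 0.0328
```

```bash
python3 - <<'E'
from h import *
s,im=grab("w10")
cv2.imwrite("pics/w10h.png",cv2.resize(im[150:350,190:400],None,fx=3,fy=3,interpolation=cv2.INTER_CUBIC))
brief();plan((.5025,.1378,.16),YAW)
E
```

```text
t 8.125 pos [0.5035 0.1381 0.1713] F [ 0.5727  0.7752 -0.0209] M [0.0362 0.0295 0.0107] w 0.0331
x [ 0.0055  0.0016 -1.    ] z [ 0.2295 -0.9733 -0.0003] q [0.1973 0.31   1.6891 0.0006 1.1368 1.5363]
shift mm [11.3161 -1.1216  0.0408] units [ 0.0453 -0.0045  0.0002] turn units [ 0.0014 -0.0004 -0.0073]
```

View pics/w10h.png

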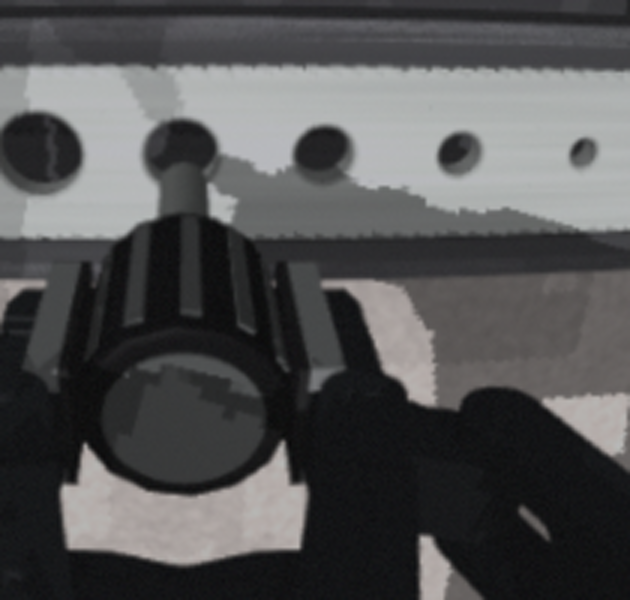

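Request:
{"fn": "arm_command", "kwargs": {"deltas": [0.04, -0.0045, 0, 0.001, 0, -0.007, 1, 0.048, 0, 0, 0, 0, 0, 1, 0, 0, 0, 0, 0, 0, 1]}}

```text
t: 8.5
ee_pos: [0.5017, 0.1391, 0.1472]
tool_rot: [0.439, 0.555, -0.439, 0.554]
contact_force: [-0.3, -0.9, -1.0]
gripper_width: 0.0325
```

```bash
python3 - <<'E'
from h import *
s,im=grab("w11")
cv2.imwrite("pics/w11h.png",cv2.resize(im[150:350,190:400],None,fx=3,fy=3,interpolation=cv2.INTER_CUBIC))
brief();plan((.5025,.1378,.096),YAW)
E
```

```text
t 8.55 pos [0.502  0.1391 0.1478] F [ 0.2334 -0.034  -0.6865] M [-0.0216 -0.039   0.0094] w 0.0329
x [-0.0005  0.0005 -1.    ] z [ 0.2299 -0.9732 -0.0005] q [0.1998 0.3399 1.7099 0.0006 1.0922 1.5383]
shift mm [51.7861  0.196   1.439 ] units [0.2071 0.0008 0.0058] turn units [ 0.0021 -0.0007  0.0004]
```

View pics/w11h.png

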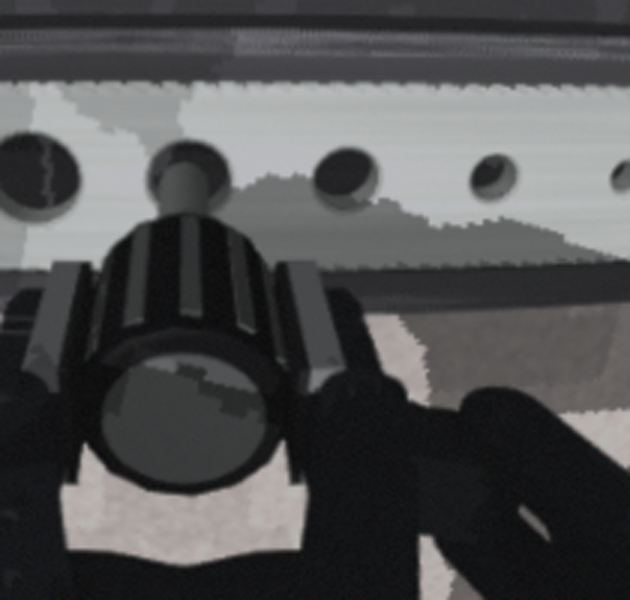

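Request:
{"fn": "arm_command", "kwargs": {"deltas": [0, 0.005, 0.006, 0.002, 0, 0, 1, 0.05, 0, 0, 0, 0, 0, 1, 0.06, 0, 0, 0, 0, 0, 1, 0.06, 0, 0, 0, 0, 0, 1, 0.036, 0, 0, 0, 0, 0, 1, 0, 0, 0, 0, 0, 0, 1]}}

```text
t: 9.3
ee_pos: [0.5033, 0.1379, 0.092]
tool_rot: [0.439, 0.555, -0.439, 0.554]
contact_force: [-0.7, -0.4, -1.2]
gripper_width: 0.0327
```

```bash
python3 - <<'E'
from h import *
s,im=grab("w12")
cv2.imwrite("pics/w12h.png",cv2.resize(im[150:350,190:400],None,fx=3,fy=3,interpolation=cv2.INTER_CUBIC))
brief();plan((.5033,.138,.096),YAW)
E
```

```text
t 9.35 pos [0.5035 0.138  0.0925] F [ 0.0728  0.0125 -1.1302] M [0.0218 0.0002 0.0052] w 0.0327
x [-0.0009  0.0004 -1.    ] z [ 0.2284 -0.9736 -0.0006] q [0.1971 0.4215 1.7452 0.0007 0.9757 1.5371]
shift mm [-3.5442 -0.2101 -0.0458] units [-0.0142 -0.0008 -0.0002] turn units [ 0.     -0.0007  0.001 ]
```

Request:
{"fn": "arm_command", "kwargs": {"deltas": [-0.1, 0, 0, 0, 0, 0, 1, -0.1, 0, 0, 0, 0, 0, 1, -0.06, 0, 0, 0, 0, 0, 1, 0, 0, 0, 0, 0, 0, 1, 0, 0, 0.08, 0, 0, 0, 1, 0, 0, 0.08, 0, 0, 0, 1, 0, 0, 0, 0, 0, 0, 1]}}

```text
t: 10.22
ee_pos: [0.5126, 0.0983, 0.1582]
tool_rot: [0.439, 0.555, -0.439, 0.554]
contact_force: [-0.2, -0.8, -0.3]
gripper_width: 0.0324
```

```bash
python3 - <<'E'
from h import *
brief();plan((.5123,.0990,.148),YAW)
E
```

```text
t 10.225 pos [0.5126 0.0983 0.1582] F [-0.1612 -0.7818 -0.3124] M [0.0771 0.0793 0.0226] w 0.0324
x [-0.0015  0.0004 -1.    ] z [ 0.2289 -0.9735 -0.0008] q [0.119  0.3292 1.6972 0.0007 1.1166 1.4586]
shift mm [10.1847 -0.1274 -0.7435] units [ 0.0407 -0.0005 -0.003 ] turn units [ 0.0007 -0.001   0.0018]
```

Request:
{"fn": "arm_command", "kwargs": {"deltas": [0.04, 0, -0.003, 0, -0.001, 0.002, 1, 0, 0, 0, 0, 0, 0, 1, 0, 0, 0, 0, 0, 0, 1]}}

```text
t: 10.6
ee_pos: [0.5116, 0.1003, 0.1462]
tool_rot: [0.438, 0.555, -0.439, 0.554]
contact_force: [-0.2, -0.6, -1.7]
gripper_width: 0.0326
```

```bash
python3 - <<'E'
from h import *
s=brief();s,im=grab("w13")
cv2.imwrite("pics/w13h.png",cv2.resize(im[180:270,210:300],None,fx=6.6,fy=6.6,interpolation=cv2.INTER_CUBIC))
plan((.5123,.0990,.148),YAW)
E
```

```text
t 10.6 pos [0.5116 0.1003 0.1462] F [-0.199  -0.6349 -1.668 ] M [-0.0105 -0.0091 -0.0062] w 0.0326
x [-0.0016  0.     -1.    ] z [ 0.2297 -0.9733 -0.0004] q [0.1232 0.3435 1.7091 0.0003 1.0906 1.4621]
shift mm [-1.8273  0.4065  1.4165] units [-0.0073  0.0016  0.0057] turn units [ 0.0018 -0.0005  0.0022]
```

View pics/w13h.png

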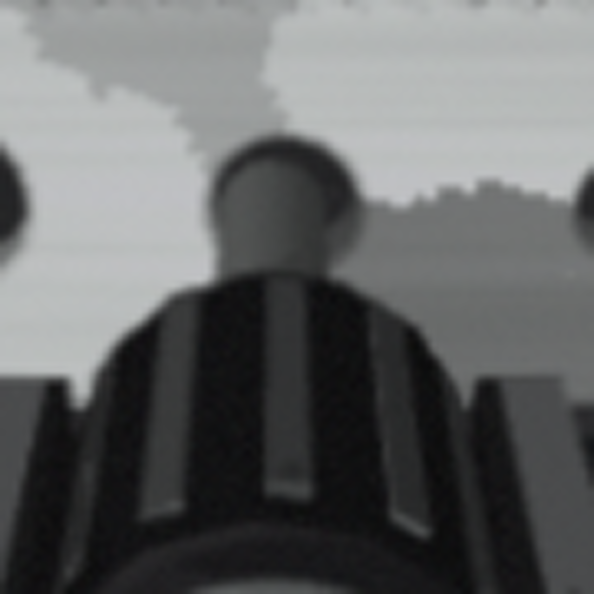

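Request:
{"fn": "arm_command", "kwargs": {"deltas": [0, 0, 0.0057, 0.001, 0, 0.002, 1, 0, 0, 0, 0, 0, 0, 1]}}

```text
t: 10.9
ee_pos: [0.512, 0.0991, 0.1464]
tool_rot: [0.439, 0.554, -0.439, 0.554]
contact_force: [-0.9, -0.0, -0.4]
gripper_width: 0.0325
```

```bash
python3 - <<'E'
from h import *
s=brief();s,im=grab("w14")
cv2.imwrite("pics/w14h.png",cv2.resize(im[180:270,210:300],None,fx=6.6,fy=6.6,interpolation=cv2.INTER_CUBIC))
plan((.5120,.0990,.148),YAW)
E
```

```text
t 10.9 pos [0.512  0.0991 0.1464] F [-0.9319 -0.0437 -0.4007] M [-0.036  -0.0041  0.0045] w 0.0325
x [ 0.0003  0.0005 -1.    ] z [ 0.2293 -0.9733 -0.0004] q [0.1207 0.3426 1.71   0.0005 1.0888 1.4599]
shift mm [-1.5922 -0.0113  0.0891] units [-0.0064 -0.      0.0004] turn units [ 0.0012 -0.0005 -0.0005]
```

View pics/w14h.png

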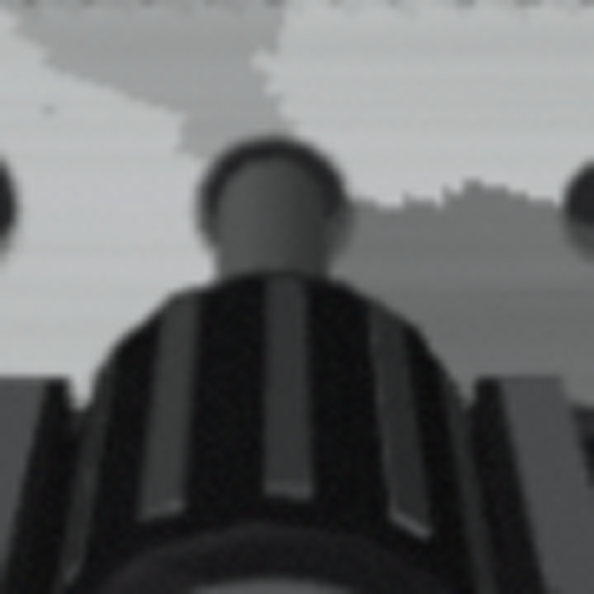

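Request:
{"fn": "arm_command", "kwargs": {"deltas": [0.03, 0, 0, 0.001, 0, 0, 1, 0.04, 0, 0, 0, 0, 0, 1, 0.05, 0, 0, 0, 0, 0, 1, 0, 0, 0, 0, 0, 0, 1]}}

```text
t: 11.45
ee_pos: [0.5116, 0.099, 0.1136]
tool_rot: [0.439, 0.554, -0.439, 0.554]
contact_force: [-0.2, 0.1, -1.3]
gripper_width: 0.0327
```

```bash
python3 - <<'E'
from h import *
brief();plan((.5120,.0990,.096),YAW)
E
```

```text
t 11.45 pos [0.5116 0.099  0.1136] F [-0.2461  0.0577 -1.3465] M [-0.0351  0.0202 -0.0316] w 0.0327
x [-0.0008  0.0003 -1.    ] z [ 0.2284 -0.9736 -0.0005] q [0.1207 0.3877 1.735  0.0005 1.0196 1.4608]
shift mm [17.6477  0.3821  0.1383] units [0.0706 0.0015 0.0006] turn units [ 0.0001 -0.0007  0.0009]
```

Now feel for the hole's walls in tool y: first +y in ~0.8 mm steps at this depth.

Request:
{"fn": "arm_command", "kwargs": {"deltas": [0.035, 0.0015, 0, 0, 0, 0, 1, 0.03, 0, 0, 0, 0, 0, 1, 0, 0, 0, 0, 0, 0, 1]}}

```text
t: 11.82
ee_pos: [0.5121, 0.0991, 0.0962]
tool_rot: [0.439, 0.554, -0.439, 0.554]
contact_force: [0.2, -0.0, -0.4]
gripper_width: 0.0324
```

Request:
{"fn": "arm_command", "kwargs": {"deltas": [0, 0.006, 0, 0, 0, 0, 1, 0, 0, 0, 0, 0, 0, 1]}}

```text
t: 12.08
ee_pos: [0.5135, 0.0995, 0.0964]
tool_rot: [0.439, 0.555, -0.439, 0.554]
contact_force: [-1.8, -0.3, -1.5]
gripper_width: 0.0324
```

```bash
python3 - <<'E'
from h import *
brief();plan((.5120,.0990,.096),YAW)
E
```

```text
t 12.075 pos [0.5135 0.0995 0.0964] F [-1.8385 -0.2752 -1.508 ] M [-0.0595  0.3162 -0.0307] w 0.0324
x [-0.0012  0.0002 -1.    ] z [ 0.2284 -0.9736 -0.0005] q [0.1211 0.4174 1.7399 0.0005 0.9854 1.4613]
shift mm [ 0.4322 -1.5964  0.0983] units [ 0.0017 -0.0064  0.0004] turn units [ 0.     -0.0006  0.0014]
```

Request:
{"fn": "arm_command", "kwargs": {"deltas": [0, -0.006, 0, 0, 0, 0, 1, 0, 0, 0, 0, 0, 0, 1]}}

```text
t: 12.32
ee_pos: [0.5123, 0.0992, 0.0968]
tool_rot: [0.439, 0.554, -0.439, 0.554]
contact_force: [0.1, -0.3, -1.4]
gripper_width: 0.0327
```

```bash
python3 - <<'E'
from h import *
brief()
E
```

```text
t 12.325 pos [0.5123 0.0992 0.0968] F [ 0.1349 -0.2719 -1.4391] M [ 0.0567 -0.02   -0.0181] w 0.0327
x [ 0.      0.0004 -1.    ] z [ 0.2284 -0.9736 -0.0004] q [0.1208 0.4139 1.7441 0.0005 0.9835 1.4609]
```

Request:
{"fn": "arm_command", "kwargs": {"deltas": [0, -0.008, 0, 0, 0, 0, 1, 0, 0, 0, 0, 0, 0, 1]}}

```text
t: 12.58
ee_pos: [0.5104, 0.0987, 0.097]
tool_rot: [0.439, 0.554, -0.439, 0.554]
contact_force: [0.8, -0.8, -1.1]
gripper_width: 0.0327
```

```bash
python3 - <<'E'
from h import *
brief()
E
```

```text
t 12.575 pos [0.5104 0.0987 0.097 ] F [ 0.8252 -0.7745 -1.1388] M [-0.0097 -0.0202  0.0157] w 0.0327
x [ 0.0006  0.0005 -1.    ] z [ 0.2284 -0.9736 -0.0004] q [0.1204 0.4095 1.75   0.0005 0.9814 1.4605]
```

Request:
{"fn": "arm_command", "kwargs": {"deltas": [0, -0.004, 0, 0, 0, 0, 1, 0, 0, 0, 0, 0, 0, 1]}}

```text
t: 12.82
ee_pos: [0.5093, 0.0985, 0.0971]
tool_rot: [0.44, 0.554, -0.439, 0.554]
contact_force: [-0.4, -0.0, -1.3]
gripper_width: 0.0325
```

```bash
python3 - <<'E'
from h import *
brief()
E
```

```text
t 12.825 pos [0.5093 0.0985 0.0971] F [-0.4292 -0.0279 -1.2862] M [-0.024  -0.0523 -0.019 ] w 0.0325
x [ 0.0008  0.0005 -1.    ] z [ 0.2284 -0.9736 -0.0003] q [0.1202 0.4074 1.753  0.0005 0.9804 1.4603]
```

Request:
{"fn": "arm_command", "kwargs": {"deltas": [0, -0.004, 0, 0, 0, 0, 1, 0, 0, 0, 0, 0, 0, 1]}}

```text
t: 13.08
ee_pos: [0.5084, 0.0982, 0.0971]
tool_rot: [0.44, 0.554, -0.439, 0.554]
contact_force: [0.0, -0.7, -1.2]
gripper_width: 0.0328
```

```bash
python3 - <<'E'
from h import *
brief()
E
```

```text
t 13.075 pos [0.5084 0.0982 0.0971] F [ 0.0179 -0.6769 -1.2208] M [-0.0106 -0.065  -0.0418] w 0.0328
x [ 0.001   0.0006 -1.    ] z [ 0.2285 -0.9736 -0.0003] q [0.1199 0.4054 1.7559 0.0005 0.9793 1.4599]
```

Request:
{"fn": "arm_command", "kwargs": {"deltas": [0, -0.003, 0, 0, 0, 0, 1, 0, 0, 0, 0, 0, 0, 1]}}

```text
t: 13.32
ee_pos: [0.5082, 0.0981, 0.0972]
tool_rot: [0.44, 0.554, -0.438, 0.555]
contact_force: [2.0, -0.1, -1.7]
gripper_width: 0.0324
```

```bash
python3 - <<'E'
from h import *
brief()
E
```

```text
t 13.325 pos [0.5082 0.0981 0.0972] F [ 2.0146 -0.0733 -1.6897] M [ 0.1398 -0.3958 -0.0061] w 0.0324
x [ 0.0026  0.0009 -1.    ] z [ 0.2283 -0.9736 -0.0003] q [0.1198 0.404  1.7575 0.0007 0.9774 1.4598]
```

Request:
{"fn": "arm_command", "kwargs": {"deltas": [0, 0.011, 0, 0, 0, 0, 1, 0, 0, 0, 0, 0, 0, 1, 0, 0, 0.006, 0, 0, 0, 1, 0, 0, 0, 0, 0, 0, 1]}}

```text
t: 13.82
ee_pos: [0.5109, 0.0972, 0.0971]
tool_rot: [0.44, 0.554, -0.439, 0.554]
contact_force: [0.3, -0.5, -0.7]
gripper_width: 0.0325
```

```bash
python3 - <<'E'
from h import *
brief()
E
```

```text
t 13.825 pos [0.5109 0.0972 0.0971] F [ 0.3346 -0.5152 -0.7176] M [ 0.0026  0.0227 -0.0097] w 0.0325
x [ 0.001   0.0006 -1.    ] z [ 0.2284 -0.9736 -0.0003] q [0.1173 0.4098 1.7495 0.0005 0.9813 1.4574]
```

Request:
{"fn": "arm_command", "kwargs": {"deltas": [0, 0, 0.003, 0, 0, 0, 1, 0, 0, 0, 0, 0, 0, 1]}}

```text
t: 14.08
ee_pos: [0.511, 0.0963, 0.097]
tool_rot: [0.44, 0.554, -0.439, 0.554]
contact_force: [0.5, 0.8, -1.5]
gripper_width: 0.0326
```

```bash
python3 - <<'E'
from h import *
brief()
E
```

```text
t 14.075 pos [0.511  0.0963 0.097 ] F [ 0.5053  0.8437 -1.5073] M [ 0.0077 -0.0298 -0.0249] w 0.0326
x [ 0.0007  0.0005 -1.    ] z [ 0.2284 -0.9736 -0.0003] q [0.1157 0.4098 1.7496 0.0005 0.9815 1.4558]
```

Request:
{"fn": "arm_command", "kwargs": {"deltas": [0, 0, 0.003, 0, 0, 0, 1, 0, 0, 0, 0, 0, 0, 1]}}

```text
t: 14.32
ee_pos: [0.5111, 0.096, 0.097]
tool_rot: [0.44, 0.554, -0.439, 0.554]
contact_force: [-0.2, 1.4, 0.4]
gripper_width: 0.0325
```

```bash
python3 - <<'E'
from h import *
brief()
E
```

```text
t 14.325 pos [0.5111 0.096  0.097 ] F [-0.1842  1.38    0.4448] M [ 0.2916  0.002  -0.0237] w 0.0325
x [ 0.0005  0.0012 -1.    ] z [ 0.2283 -0.9736 -0.0011] q [0.1146 0.4098 1.7495 0.0014 0.9815 1.4543]
```

Request:
{"fn": "arm_command", "kwargs": {"deltas": [0, 0, 0.002, 0, 0, 0, 1, 0, 0, 0, 0, 0, 0, 1]}}

```text
t: 14.58
ee_pos: [0.5111, 0.0959, 0.097]
tool_rot: [0.44, 0.555, -0.439, 0.554]
contact_force: [-0.3, 2.2, -1.4]
gripper_width: 0.0323
```

```bash
python3 - <<'E'
from h import *
brief()
E
```

```text
t 14.575 pos [0.5111 0.0959 0.097 ] F [-0.28    2.1904 -1.387 ] M [ 0.3721  0.0842 -0.0082] w 0.0323
x [ 0.0003  0.0019 -1.    ] z [ 0.2284 -0.9736 -0.0018] q [0.1142 0.4099 1.7495 0.0023 0.9817 1.4533]
```

Request:
{"fn": "arm_command", "kwargs": {"deltas": [0, 0, -0.0165, 0, 0, 0, 1, 0, 0, 0, 0, 0, 0, 1]}}

```text
t: 14.82
ee_pos: [0.5102, 0.0998, 0.097]
tool_rot: [0.44, 0.554, -0.439, 0.554]
contact_force: [1.0, 0.5, -1.6]
gripper_width: 0.0329
```

Request:
{"fn": "arm_command", "kwargs": {"deltas": [0, 0, -0.003, 0, 0, 0, 1, 0, 0, 0, 0, 0, 0, 1]}}

```text
t: 15.08
ee_pos: [0.51, 0.1004, 0.097]
tool_rot: [0.44, 0.554, -0.439, 0.554]
contact_force: [-0.6, -0.2, -0.5]
gripper_width: 0.0326
```

```bash
python3 - <<'E'
from h import *
brief()
E
```

```text
t 15.075 pos [0.51   0.1004 0.097 ] F [-0.5911 -0.2403 -0.4846] M [-0.0007 -0.0338  0.0019] w 0.0326
x [ 0.0006  0.0009 -1.    ] z [ 0.2285 -0.9735 -0.0008] q [0.1236 0.4095 1.75   0.001  0.9814 1.4633]
```

Request:
{"fn": "arm_command", "kwargs": {"deltas": [0, 0, -0.003, 0, 0, 0, 1, 0, 0, 0, 0, 0, 0, 1]}}

```text
t: 15.32
ee_pos: [0.5099, 0.101, 0.097]
tool_rot: [0.44, 0.554, -0.439, 0.554]
contact_force: [1.1, -1.5, -0.7]
gripper_width: 0.0323
```

```bash
python3 - <<'E'
from h import *
brief()
E
```

```text
t 15.325 pos [0.5099 0.101  0.097 ] F [ 1.1116 -1.522  -0.6671] M [-0.1354  0.0181  0.0096] w 0.0323
x [ 0.0007  0.0007 -1.    ] z [ 0.2284 -0.9736 -0.0005] q [0.1248 0.4094 1.7501 0.0007 0.9813 1.4648]
```

Request:
{"fn": "arm_command", "kwargs": {"deltas": [0, 0.001, 0.0102, 0, 0, 0, 1, -0.06, 0, 0, 0, 0, 0, 1, -0.06, 0, 0, 0, 0, 0, 1, -0.05, 0, 0, 0, 0, 0, 1, 0, 0, 0, 0, 0, 0, 1, 0, 0, 0, 0, 0, 0, 1]}}

```text
t: 16.08
ee_pos: [0.5111, 0.0985, 0.1437]
tool_rot: [0.44, 0.554, -0.438, 0.555]
contact_force: [0.4, 0.1, -0.3]
gripper_width: 0.0327
```

```bash
python3 - <<'E'
from h import *
brief();s,im=grab("w15")
cv2.imwrite("pics/w15h.png",cv2.resize(im[180:270,210:300],None,fx=6.6,fy=6.6,interpolation=cv2.INTER_CUBIC))
plan((.5107,.0985,.141),YAW)
E
```

```text
t 16.075 pos [0.5111 0.0985 0.1437] F [ 0.4051  0.1345 -0.2678] M [-0.0044  0.0344 -0.0168] w 0.0327
x [ 0.0026  0.0011 -1.    ] z [ 0.2284 -0.9736 -0.0005] q [0.1197 0.3429 1.7166 0.0009 1.0794 1.4596]
shift mm [ 2.7048 -0.4199 -0.0828] units [ 0.0108 -0.0017 -0.0003] turn units [ 0.     -0.0006 -0.0036]
```

View pics/w15h.png

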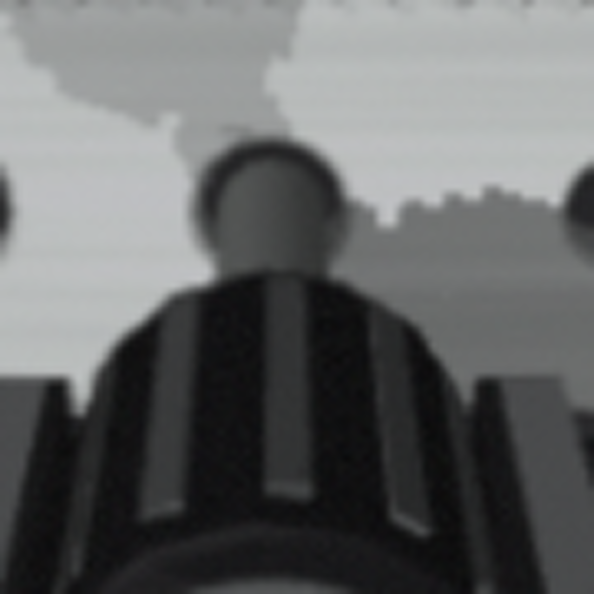

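Request:
{"fn": "arm_command", "kwargs": {"deltas": [0.012, 0.006, 0, 0, 0, -0.0036, 1, 0, 0, 0, 0, 0, 0, 1]}}

```text
t: 16.38
ee_pos: [0.5124, 0.0988, 0.1397]
tool_rot: [0.439, 0.555, -0.44, 0.554]
contact_force: [-0.3, 0.5, -1.5]
gripper_width: 0.033
```

Request:
{"fn": "arm_command", "kwargs": {"deltas": [0, 0.003, 0, 0, 0, 0, 1, 0, 0, 0, 0, 0, 0, 1]}}

```text
t: 16.62
ee_pos: [0.513, 0.099, 0.1393]
tool_rot: [0.439, 0.555, -0.44, 0.553]
contact_force: [1.3, 0.2, -0.8]
gripper_width: 0.0324
```

```bash
python3 - <<'E'
from h import *
brief()
E
```

```text
t 16.625 pos [0.513  0.099  0.1393] F [ 1.2798  0.2059 -0.7774] M [ 0.039   0.0103 -0.0166] w 0.0324
x [-0.0024  0.0001 -1.    ] z [ 0.2284 -0.9736 -0.0007] q [0.1204 0.3553 1.7111 0.0005 1.0776 1.4605]
```

Request:
{"fn": "arm_command", "kwargs": {"deltas": [0, 0.003, 0, 0, 0, 0, 1, 0, 0, 0, 0, 0, 0, 1]}}

```text
t: 16.88
ee_pos: [0.5138, 0.0992, 0.1393]
tool_rot: [0.439, 0.555, -0.44, 0.553]
contact_force: [-0.7, 0.1, -0.5]
gripper_width: 0.0326
```

```bash
python3 - <<'E'
from h import *
brief()
E
```

```text
t 16.875 pos [0.5138 0.0992 0.1393] F [-0.6748  0.1286 -0.4816] M [ 0.0183  0.0841 -0.02  ] w 0.0326
x [-0.0026  0.0001 -1.    ] z [ 0.2284 -0.9736 -0.0007] q [0.1205 0.3569 1.7089 0.0005 1.0784 1.4606]
```

Request:
{"fn": "arm_command", "kwargs": {"deltas": [0, 0.003, 0, 0, 0, 0, 1, 0, 0, 0, 0, 0, 0, 1]}}

```text
t: 17.12
ee_pos: [0.5142, 0.0993, 0.1393]
tool_rot: [0.438, 0.555, -0.44, 0.553]
contact_force: [-2.1, -0.6, 0.9]
gripper_width: 0.0328
```

```bash
python3 - <<'E'
from h import *
brief()
E
```

```text
t 17.125 pos [0.5142 0.0993 0.1393] F [-2.0526 -0.5776  0.9344] M [-0.1116  0.4234 -0.053 ] w 0.0328
x [-0.0035 -0.0001 -1.    ] z [ 0.2283 -0.9736 -0.0007] q [0.1206 0.3584 1.707  0.0004 1.0798 1.4608]
```

Request:
{"fn": "arm_command", "kwargs": {"deltas": [0, -0.011, 0, 0, 0, 0.004, 1, -0.07, 0, 0, 0, 0, 0, 1, 0, 0, 0.08, 0, 0, 0, 1, 0, 0, 0.08, 0, 0, 0, 1, 0, 0, 0, 0, 0, 0, 1]}}

```text
t: 17.75
ee_pos: [0.5219, 0.0591, 0.1618]
tool_rot: [0.44, 0.553, -0.438, 0.555]
contact_force: [1.4, 0.2, -1.2]
gripper_width: 0.0326
```

```bash
cat >> h.py <<'E'
def plan2(tgt,k=.01):
    s=robot.state();m=R.from_quat(s["tool_rot"]).as_matrix()
    w=want(YAW)@R.from_rotvec([0,0,k]).as_matrix()
    d=m.T@(np.asarray(tgt)-s["ee_pos"]);r=R.from_matrix(m.T@w).as_rotvec()
    print("pos",s["ee_pos"],"F",s["contact_force"],"M",s["moment"],"shift mm",d*1000,"units",d/.25,"turn",r/(np.pi/4))
E
python3 - <<'E'
from h import *
brief();plan2((.5196,.0595,.149))
E
```

```text
t 17.75 pos [0.5219 0.0591 0.1618] F [ 1.421   0.24   -1.1723] M [-0.0064  0.0314  0.014 ] w 0.0326
x [ 0.0049  0.0011 -1.    ] z [ 0.229  -0.9734  0.    ] q [0.0426 0.3286 1.6888 0.001  1.1193 1.3819]
pos [0.5219 0.0591 0.1618] F [ 1.421   0.24   -1.1723] M [-0.0064  0.0314  0.014 ] shift mm [12.7448 -2.237  -0.9419] units [ 0.051  -0.0089 -0.0038] turn [0.0008 0.     0.0064]
```

Request:
{"fn": "arm_command", "kwargs": {"deltas": [0.04, -0.009, -0.0038, 0.001, 0, 0.0064, 1, 0, 0, 0, 0, 0, 0, 1, 0, 0, 0, 0, 0, 0, 1]}}

```text
t: 18.12
ee_pos: [0.5192, 0.0608, 0.1519]
tool_rot: [0.442, 0.552, -0.436, 0.557]
contact_force: [0.3, -0.4, -0.6]
gripper_width: 0.0324
```

```bash
python3 - <<'E'
from h import *
plan2((.5196,.0595,.149))
s,im=grab("w16");plan2((.5196,.0595,.149))
cv2.imwrite("pics/w16h.png",cv2.resize(im[180:270,210:300],None,fx=6.6,fy=6.6,interpolation=cv2.INTER_CUBIC))
E
```

```text
pos [0.5192 0.0608 0.1519] F [ 0.31   -0.3605 -0.6237] M [ 0.0075 -0.0437 -0.0423] shift mm [2.8855 0.0403 1.37  ] units [0.0115 0.0002 0.0055] turn [ 0.0008 -0.0001 -0.0015]
pos [0.5192 0.0608 0.1518] F [-1.2936 -0.8713 -1.2608] M [-0.0139 -0.0164  0.0138] shift mm [2.7689 0.0981 1.3574] units [0.0111 0.0004 0.0054] turn [ 0.0008 -0.0002 -0.0012]
```

View pics/w16h.png

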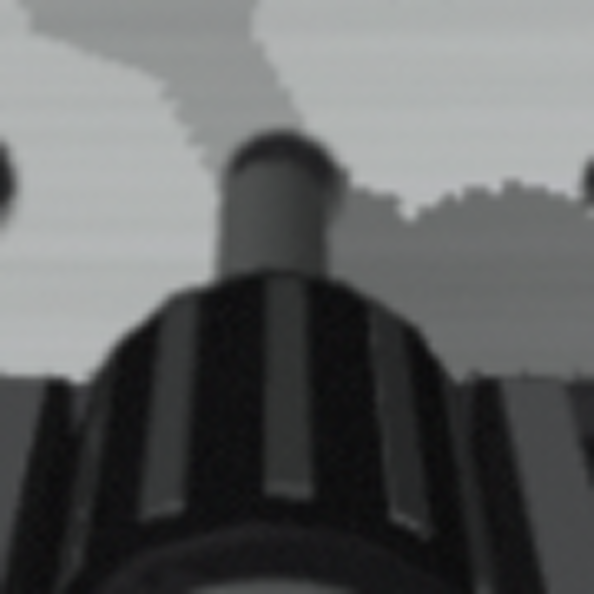

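Request:
{"fn": "arm_command", "kwargs": {"deltas": [0, 0.0004, 0.0054, 0.001, 0, -0.001, 1, 0, 0, 0, 0, 0, 0, 1]}}

```text
t: 18.42
ee_pos: [0.5197, 0.0597, 0.1519]
tool_rot: [0.442, 0.552, -0.436, 0.556]
contact_force: [-0.4, 1.1, -0.3]
gripper_width: 0.0326
```

Request:
{"fn": "arm_command", "kwargs": {"deltas": [0.015, 0, 0, 0, 0, 0, 1, 0, 0, 0, 0, 0, 0, 1]}}

```text
t: 18.68
ee_pos: [0.5197, 0.0597, 0.1478]
tool_rot: [0.442, 0.552, -0.436, 0.556]
contact_force: [0.2, -1.2, -0.4]
gripper_width: 0.0329
```

```bash
python3 - <<'E'
from h import *
s,im=grab("w17");plan2((.5196,.0595,.146))
cv2.imwrite("pics/w17h.png",cv2.resize(im[180:270,210:300],None,fx=6.6,fy=6.6,interpolation=cv2.INTER_CUBIC))
E
```

```text
pos [0.5198 0.0597 0.148 ] F [-0.0394 -0.0871 -0.6955] M [-0.0045  0.0505 -0.0379] shift mm [ 2.0228 -0.2182  0.1447] units [ 0.0081 -0.0009  0.0006] turn [ 0.0001 -0.0002 -0.0005]
```

View pics/w17h.png

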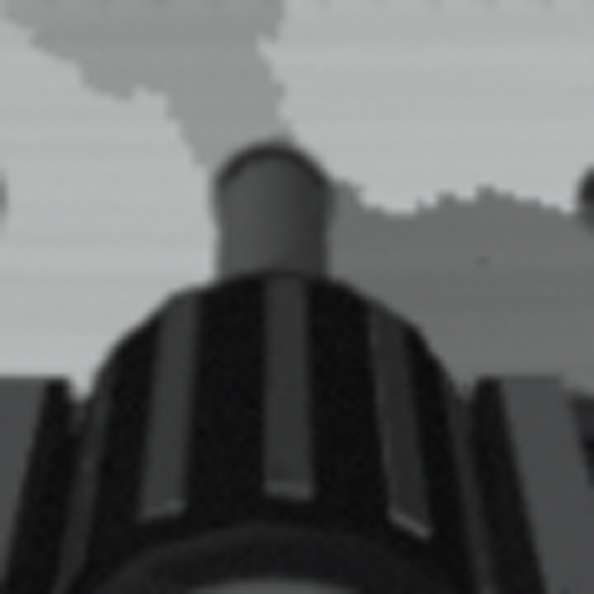

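Request:
{"fn": "arm_command", "kwargs": {"deltas": [0.006, -0.0009, 0.0005, 0, 0, 0, 1, 0, 0, 0, 0, 0, 0, 1]}}

```text
t: 18.98
ee_pos: [0.5196, 0.0595, 0.1464]
tool_rot: [0.442, 0.552, -0.436, 0.556]
contact_force: [-0.1, -0.5, -1.2]
gripper_width: 0.0325
```

Request:
{"fn": "arm_command", "kwargs": {"deltas": [0.004, 0, 0, 0, 0, 0, 1, 0, 0, 0, 0, 0, 0, 1]}}

```text
t: 19.23
ee_pos: [0.5196, 0.0595, 0.1454]
tool_rot: [0.442, 0.552, -0.436, 0.556]
contact_force: [-0.2, -0.4, -0.9]
gripper_width: 0.0326
```

```bash
python3 - <<'E'
from h import *
plan2((.5196,.0595,.141))
E
```

```text
pos [0.5196 0.0595 0.1454] F [-0.2002 -0.3961 -0.8677] M [0.0527 0.0031 0.0022] shift mm [ 4.3924 -0.0713 -0.0155] units [ 0.0176 -0.0003 -0.0001] turn [ 0.0001 -0.0002 -0.0006]
```

Request:
{"fn": "arm_command", "kwargs": {"deltas": [0.004, 0, 0, 0, 0, 0, 1, 0, 0, 0, 0, 0, 0, 1]}}

```text
t: 19.48
ee_pos: [0.5196, 0.0595, 0.1444]
tool_rot: [0.442, 0.552, -0.436, 0.556]
contact_force: [-0.8, 0.5, -1.6]
gripper_width: 0.0328
```

Request:
{"fn": "arm_command", "kwargs": {"deltas": [0.004, 0, 0, 0, 0, 0, 1, 0, 0, 0, 0, 0, 0, 1]}}

```text
t: 19.73
ee_pos: [0.5197, 0.0595, 0.1433]
tool_rot: [0.442, 0.552, -0.436, 0.556]
contact_force: [0.0, 0.6, -1.8]
gripper_width: 0.0326
```

```bash
python3 - <<'E'
from h import *
plan2((.5196,.0595,.141))
E
```

```text
pos [0.5197 0.0595 0.1433] F [ 0.0121  0.5629 -1.8243] M [ 0.0019  0.0262 -0.037 ] shift mm [ 2.3026 -0.0766 -0.0164] units [ 0.0092 -0.0003 -0.0001] turn [ 0.0001 -0.0001 -0.0007]
```

Request:
{"fn": "arm_command", "kwargs": {"deltas": [0.006, 0, 0, 0, 0, 0, 1, 0, 0, 0, 0, 0, 0, 1]}}

```text
t: 19.98
ee_pos: [0.5196, 0.0595, 0.1417]
tool_rot: [0.442, 0.552, -0.436, 0.556]
contact_force: [-0.3, -0.4, -1.0]
gripper_width: 0.0324
```

Request:
{"fn": "arm_command", "kwargs": {"deltas": [0.006, 0, 0, 0, 0, 0, 1, 0, 0, 0, 0, 0, 0, 1]}}

```text
t: 20.23
ee_pos: [0.5197, 0.0595, 0.1401]
tool_rot: [0.442, 0.552, -0.436, 0.556]
contact_force: [-0.8, -0.1, -0.1]
gripper_width: 0.0329
```

```bash
python3 - <<'E'
from h import *
s,im=grab("w18");plan2((.5196,.0595,.13))
cv2.imwrite("pics/w18h.png",cv2.resize(im[180:270,210:300],None,fx=6.6,fy=6.6,interpolation=cv2.INTER_CUBIC))
E
```

```text
pos [0.5197 0.0595 0.1401] F [-0.1941 -0.2488 -1.3823] M [-0.058   0.0139 -0.0024] shift mm [10.1461 -0.2303 -0.0114] units [ 0.0406 -0.0009 -0.    ] turn [ 0.     -0.0001 -0.0009]
```

View pics/w18h.png

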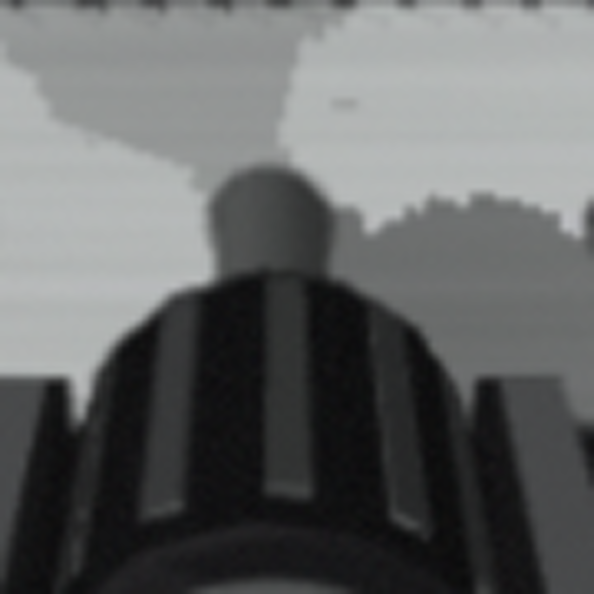

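Request:
{"fn": "arm_command", "kwargs": {"deltas": [0.012, -0.0006, 0, 0, 0, -0.0005, 1, 0.012, 0, 0, 0, 0, 0, 1, 0, 0, 0, 0, 0, 0, 1]}}

```text
t: 20.65
ee_pos: [0.5196, 0.0595, 0.1336]
tool_rot: [0.442, 0.552, -0.436, 0.556]
contact_force: [0.5, 0.5, -1.1]
gripper_width: 0.0329
```

```bash
python3 - <<'E'
from h import *
plan2((.5196,.0595,.12))
E
```

```text
pos [0.5196 0.0595 0.1336] F [ 0.5008  0.4535 -1.1006] M [-0.0499 -0.0631 -0.0401] shift mm [13.6235 -0.1345 -0.0152] units [ 0.0545 -0.0005 -0.0001] turn [ 0.0002 -0.0001 -0.0002]
```

Request:
{"fn": "arm_command", "kwargs": {"deltas": [0.016, -0.0005, 0, 0, 0, 0, 1, 0.016, 0, 0, 0, 0, 0, 1, 0.016, 0, 0, 0, 0, 0, 1, 0, 0, 0, 0, 0, 0, 1]}}

```text
t: 21.15
ee_pos: [0.5195, 0.0595, 0.1206]
tool_rot: [0.442, 0.552, -0.436, 0.556]
contact_force: [0.2, 0.9, -0.8]
gripper_width: 0.0325
```

```bash
python3 - <<'E'
from h import *
plan2((.5196,.0595,.1))
E
```

```text
pos [0.5195 0.0595 0.1206] F [ 0.2488  0.8681 -0.824 ] M [ 0.0322 -0.001  -0.0223] shift mm [20.5879 -0.1123  0.0078] units [ 0.0824 -0.0004  0.    ] turn [ 0.0001 -0.0002  0.0002]
```

Request:
{"fn": "arm_command", "kwargs": {"deltas": [0.02, -0.0004, 0, 0, 0, 0, 1, 0.02, 0, 0, 0, 0, 0, 1, 0.02, 0, 0, 0, 0, 0, 1, 0.016, 0, 0, 0, 0, 0, 1, 0, 0, 0, 0, 0, 0, 1]}}

```text
t: 21.78
ee_pos: [0.5195, 0.0595, 0.1001]
tool_rot: [0.442, 0.552, -0.437, 0.556]
contact_force: [0.6, -0.4, -1.2]
gripper_width: 0.0325
```

```bash
python3 - <<'E'
from h import *
plan2((.5196,.0595,.092))
E
```

```text
pos [0.5195 0.0595 0.1001] F [ 0.6196 -0.3938 -1.1822] M [-0.0249 -0.0426 -0.007 ] shift mm [ 8.0955 -0.0248  0.0043] units [ 0.0324 -0.0001  0.    ] turn [ 0.0001 -0.0002  0.0005]
```

Request:
{"fn": "arm_command", "kwargs": {"deltas": [0.016, 0, 0, 0, 0, 0, 1, 0.01, 0, 0, 0, 0, 0, 1, 0, 0, 0, 0, 0, 0, 1]}}

```text
t: 22.15
ee_pos: [0.5197, 0.0596, 0.0933]
tool_rot: [0.442, 0.552, -0.436, 0.556]
contact_force: [-0.3, -0.3, -0.6]
gripper_width: 0.0328
```

Request:
{"fn": "arm_command", "kwargs": {"deltas": [0.003, 0, 0, 0, 0, 0, 1, 0, 0, 0, 0, 0, 0, 1]}}

```text
t: 22.4
ee_pos: [0.5198, 0.0595, 0.0927]
tool_rot: [0.442, 0.552, -0.436, 0.556]
contact_force: [0.4, -0.6, -1.0]
gripper_width: 0.0326
```

```bash
python3 - <<'E'
from h import *
plan2((.5196,.0595,.0915))
E
```

```text
pos [0.5198 0.0595 0.0927] F [ 0.3984 -0.5771 -0.9915] M [-0.0308  0.0245 -0.0389] shift mm [ 1.1857 -0.2589 -0.0346] units [ 0.0047 -0.001  -0.0001] turn [ 0.0001 -0.0001 -0.0003]
```

Request:
{"fn": "arm_command", "kwargs": {"deltas": [0.003, -0.0006, 0, 0, 0, 0, 1, 0, 0, 0, 0, 0, 0, 1]}}

```text
t: 22.65
ee_pos: [0.5197, 0.0595, 0.092]
tool_rot: [0.442, 0.552, -0.436, 0.556]
contact_force: [-0.1, -0.3, -0.7]
gripper_width: 0.0325
```

```bash
python3 - <<'E'
from h import *
plan2((.5196,.0595,.0915))
E
```

```text
pos [0.5197 0.0595 0.092 ] F [-0.076  -0.3084 -0.6907] M [ 0.0505  0.0419 -0.0028] shift mm [ 0.4637 -0.1177 -0.0404] units [ 0.0019 -0.0005 -0.0002] turn [ 0.0001 -0.0001 -0.0005]
```

Request:
{"fn": "arm_command", "kwargs": {"deltas": [0.002, 0, 0, 0, 0, 0, 1, 0, 0, 0, 0, 0, 0, 1]}}

```text
t: 22.9
ee_pos: [0.5197, 0.0595, 0.0915]
tool_rot: [0.442, 0.552, -0.436, 0.556]
contact_force: [-0.4, -0.5, -1.3]
gripper_width: 0.0327
```

```bash
python3 - <<'E'
from h import *
s,im=grab("w19");plan2((.5196,.0595,.0915))
cv2.imwrite("pics/w19h.png",cv2.resize(im[160:340,160:340],None,fx=3.3,fy=3.3,interpolation=cv2.INTER_CUBIC))
E
```

```text
pos [0.5197 0.0595 0.0915] F [-0.042  -0.3736 -0.7867] M [-0.0718  0.0314  0.0811] shift mm [ 0.0012 -0.1434 -0.0399] units [ 0.     -0.0006 -0.0002] turn [ 0.0001 -0.     -0.0006]
```

View pics/w19h.png

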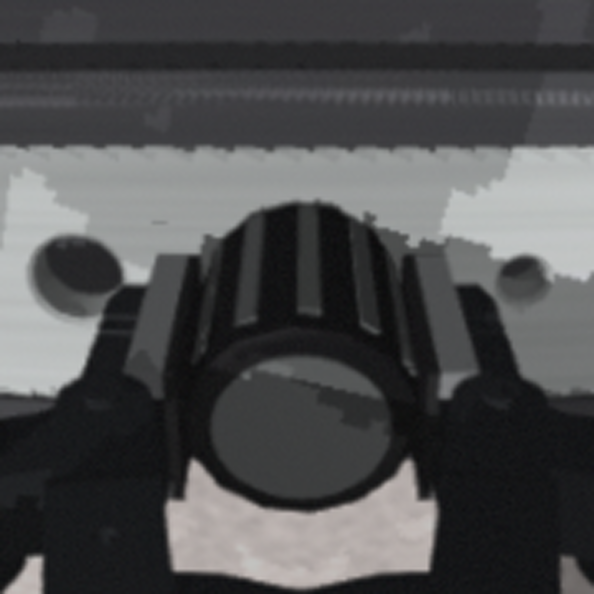

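Request:
{"fn": "arm_command", "kwargs": {"deltas": [0.0016, 0, 0, 0, 0, 0, 1, 0, 0, 0, 0, 0, 0, 1]}}

```text
t: 23.2
ee_pos: [0.5199, 0.0595, 0.0914]
tool_rot: [0.442, 0.552, -0.436, 0.557]
contact_force: [-1.2, 0.2, 1.1]
gripper_width: 0.0331
```

Request:
{"fn": "arm_command", "kwargs": {"deltas": [0.0016, 0, 0, 0, 0, 0, 1, 0, 0, 0, 0, 0, 0, 1]}}

```text
t: 23.45
ee_pos: [0.5199, 0.0595, 0.0913]
tool_rot: [0.442, 0.552, -0.436, 0.557]
contact_force: [-1.4, -0.6, 1.7]
gripper_width: 0.0325
```

Request:
{"fn": "arm_command", "kwargs": {"deltas": [0, 0, 0, 0, 0, 0, 0.5, 0, 0, 0, 0, 0, 0, 0.3, 0, 0, 0, 0, 0, 0, 0, 0, 0, 0, 0, 0, 0, 0, 0, 0, 0, 0, 0, 0, 0]}}

```text
t: 24.08
ee_pos: [0.5199, 0.0595, 0.091]
tool_rot: [0.442, 0.552, -0.436, 0.557]
contact_force: [-0.1, 0.5, -0.8]
gripper_width: 0.0853
```

```bash
python3 - <<'E'
from h import *
brief();s,im=grab("w20")
cv2.imwrite("pics/w20h.png",cv2.resize(im[160:340,160:340],None,fx=3.3,fy=3.3,interpolation=cv2.INTER_CUBIC))
E
```

```text
t 24.075 pos [0.5199 0.0595 0.091 ] F [-0.1257  0.5421 -0.7508] M [-0.0256 -0.0016 -0.009 ] w 0.0853
x [ 0.0108  0.0024 -0.9999] z [ 0.2285 -0.9736  0.0001] q [0.0431 0.4211 1.7501 0.0024 0.9596 1.382 ]
```

View pics/w20h.png

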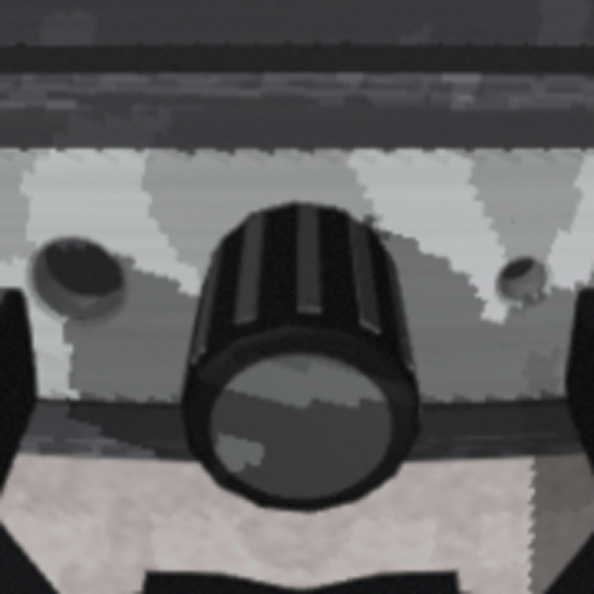

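Released; the knob stands on the plate between holes 16 and 8. Lifting clear vertically (with the small tilt taken out first).

Request:
{"fn": "arm_command", "kwargs": {"deltas": [-0.04, 0, 0, 0, 0, -0.006, 0, -0.08, 0, 0, 0, 0, -0.006, 0, -0.15, 0, 0, 0, 0, 0, 0, -0.2, 0, 0, 0, 0, 0, 0, -0.1, 0, 0, 0, 0, 0, 0, 0, 0, 0, 0, 0, 0, 0]}}

```text
t: 24.88
ee_pos: [0.5194, 0.0594, 0.2412]
tool_rot: [0.44, 0.554, -0.439, 0.555]
contact_force: [-0.1, 1.0, -0.9]
gripper_width: 0.0854
```

```bash
python3 - <<'E'
from h import *
brief();s,im=grab("w21");t=robot.capture("top");sc=robot.capture("scene")
cv2.imwrite("pics/t21.png",t);cv2.imwrite("pics/s21.png",cv2.resize(sc[120:270,60:420],None,fx=2.2,fy=2.2,interpolation=cv2.INTER_CUBIC))
for n,d in(("top",t),("scene",sc)):
    a=cv2.imread(f"pics/{n}0.png")
    p=cam(n)
    for q,z in(("pin_a",.014),("tin",0),("sample",0),("slot_0",.058)):
        print(n,q,[(round(e["confidence"],2),atz(p,e["position"],z)[:2]) for e in robot.landmark_of(n,q)[:3]])
E
```

```text
t 24.875 pos [0.5194 0.0594 0.2412] F [-0.1096  0.9832 -0.9318] M [-0.0035  0.0176  0.0371] w 0.0854
x [ 0.002  0.    -1.   ] z [ 0.2284 -0.9736  0.0004] q [ 0.0439  0.2417  1.6045 -0.0001  1.2934  1.3843]
top pin_a [(0.58, array([ 0.7699, -0.0214]))]
top tin [(0.56, array([0.6967, 0.3219]))]
top sample [(0.56, array([ 0.5594, -0.4187]))]
top slot_0 [(0.72, array([ 0.7748, -0.0324])), (0.57, array([ 0.7753, -0.0999]))]
scene pin_a [(0.86, array([ 0.7652, -0.1019])), (0.81, array([ 0.7751, -0.0319])), (0.7, array([0.7255, 0.0095]))]
scene tin [(0.96, array([0.6932, 0.3096]))]
scene sample [(0.84, array([ 0.5587, -0.4207]))]
scene slot_0 [(0.96, array([ 0.7707, -0.0343])), (0.76, array([ 0.775 , -0.1037]))]
```

View pics/w21.png

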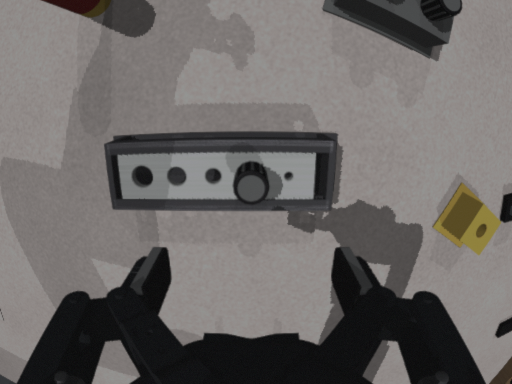

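View pics/s21.png

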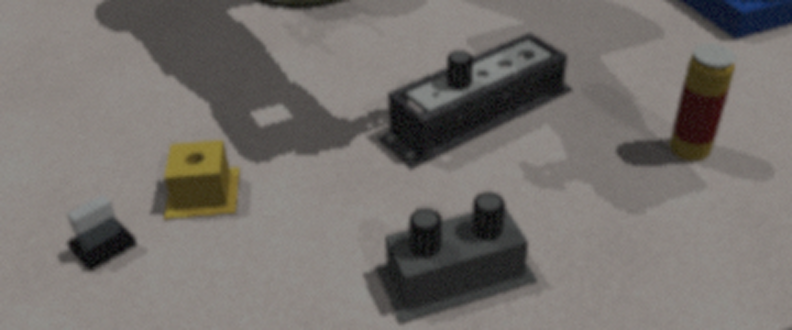

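```bash
python3 - <<'E'
from cell import robot
print(robot.job_done())
E
```

```text
the job is handed in; nothing more can be done
None
```

The pin gauges as size 12, and it is standing fully home in the size 12 hole with its knob on the plate. I handed the job in at about 25 s of the 72 s allowed.

- **Gauging order:** I took the pin from the yellow stand and passed it through 24, 20 and 16, with the shank right through the plate each time. I then lowered it home in 12.
- **Forces:** In the 16 hole I felt lightly for the walls, at about 2 N, to find the hole's centre and the pin's slight tilt in the grip. The largest force I read was about 2 N; 12 N would have moved the plate.
- **Size 8 not tried:** The pin can only be 12, 16 or 20 mm and it passed hole 12, so I did not press it against hole 8.
- **Last checks:** The plate was first felt at a tool height of 91.4 to 91.3 mm, against 91.3 mm worked out for a seated knob. The images show the knob level between holes 16 and 8. The gripper is open and about 15 cm above the seated height. The can, the sample block, the empty stand and the two pins in the rack are where they were, to within the several millimetres' scatter of the detections.
- **One check that fell short:** The top camera's detector found only one pin in the final view. In the scene camera it found the two rack pins, and its third detection did not match the gauged pin. I therefore confirmed the gauged pin's final position by eye in the wrist and scene pictures.

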